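# Rebuild a washed gas burner on a table stove

### The job

The stove's burner has been washed and its three parts are leaning in the blue draining rack. Rebuild it in the cup in the middle of the stove: first the silver burner body, wide flange down, then the brass flame ring on it, then the black cap on top, each one let go fully home, level and with its foot in the one below before the next goes on. Set every part down gently instead of letting it drop, and leave the other things on the counter where they stand.

Things in the scene. Friction and masses are not known exactly. Their poses are not given: they have to be found in the camera images.
- stove: fixed steel table stove, 250 x 250 mm, deck 75 mm high, black knob on its -x face. Origin: middle of its footprint on the counter, z up. Four black iron grate arms 9 mm wide run in along its diagonals (45, 135.. deg from its x) from 132 to 48 mm from the middle, 135 to 147 mm above the counter; fingers pass between them along its x or y axis. Low bars (top 85 mm up) lie 90 mm from the middle.
- cup_floor (a point): centre of the floor of the stove's round dark steel cup, 79 mm above the counter, axes as the stove. The cup is 65 mm wide inside, 74 mm outside, 12 mm deep.
- rack: fixed blue draining rack, 310 mm along its y, 95 mm deep. Origin: middle of its footprint, z up. Its face slopes 35 deg and looks to its own -x and up; top edge 81 mm up. Three bays 100 mm apart along y, each with two white pins (8 mm thick, 16 mm tall, 40 mm apart) under the low edge of a part. Each part's underside lies on the face, centred about 52 mm above the counter.
- burner_body: silver cast burner body, 0.24 kg. Origin: centre of its underside; z is its axis, up when in use. Flange 60 mm wide and 10 mm thick (its lower edge tapered in 4 mm), then a drum 48 mm wide up to 38 mm, with a round mouth 40 mm wide and 7 mm deep in its top. Starts leaning on the rack, underside against the slope; home in the cup its origin is at cup_floor.
- flame_ring: brass flame ring (a disc with a rim), about 0.16 kg. Origin: centre of its underside; z is its axis. Foot 35 mm wide and 6 mm high, tapered in 3 mm, then a disc 54 mm wide from 6 to 18 mm, with a round mouth 44 mm wide and 6 mm deep in its top. Starts leaning like the body; home on the body (foot in the body's mouth) its origin is 32 mm above cup_floor.
- burner_cap: black burner cap, about 0.18 kg. Origin: centre of its underside; z is its axis. Foot 39 mm wide and 5 mm high, tapered in 3 mm, then a disc 60 mm wide from 5 to 15 mm, very slightly domed to 17 mm. Starts leaning like the body; home on the ring its origin is 45 mm above cup_floor.
- oil_bottle: amber bottle, red cap, 48 mm wide, 185 mm tall, loose bystander standing between rack and stove; origin centre of its underside
- ramekin: white ramekin, 66 mm wide, 42 mm tall, loose bystander in front of the rack; origin centre of its underside
- spice_jar: glass jar, green lid, 48 mm wide, 85 mm tall, loose bystander behind the rack; origin centre of its underside
- timer: white kitchen timer, 45 x 75 x 30 mm, loose bystander in front of the stove; origin centre of its underside
- pepper_mill: dark wooden pepper mill, 52 mm wide, 150 mm tall, loose bystander at the back; origin centre of its underside

How it is judged (in metres and radians):
On the way, in this order (a step that is already met when the one before it is completed fails the run):
1. burner body let go, fully home and level in the cup (horizontal distance between burner_body and cup_floor below 0.004 m and z of burner_body in the frame of cup_floor between -0.003 and 0.0025 m and angle between burner_body's own z axis and vertical below 0.06 rad and linear speed of burner_body below 0.02 m/s and contact force between the fingers and burner_body below 0.3 N), for 0.2 s.
2. flame ring let go, fully home and level on the body (horizontal distance between flame_ring and burner_body below 0.004 m and z of flame_ring in the frame of cup_floor between 0.029 and 0.0345 m and angle between flame_ring's own z axis and vertical below 0.06 rad and linear speed of flame_ring below 0.02 m/s and contact force between the fingers and flame_ring below 0.3 N), for 0.2 s.
3. cap let go, fully home and level on the ring (horizontal distance between burner_cap and flame_ring below 0.004 m and z of burner_cap in the frame of cup_floor between 0.042 and 0.0475 m and angle between burner_cap's own z axis and vertical below 0.06 rad and linear speed of burner_cap below 0.02 m/s and contact force between the fingers and burner_cap below 0.3 N), for 0.2 s.
At the end, for the whole second after the job is handed in: The body stands on the cup floor, the flame ring on the body and the cap on the ring: each centred within 4 mm on what is under it, within 3 mm below and 2.5 mm above its home height and within 0.06 rad of level, released and at rest (all of step 1 and all of step 2 and all of step 3); the robot touches nothing.
It fails at once if the burner body was dropped or thrown (faster than 0.45 m/s while out of the fingers) (linear speed of burner_body above 0.45 m/s and contact force between the fingers and burner_body below 0.1 N).
It fails at once if the flame ring was dropped or thrown (faster than 0.45 m/s while out of the fingers) (linear speed of flame_ring above 0.45 m/s and contact force between the fingers and flame_ring below 0.1 N).
It fails at once if the cap was dropped or thrown (faster than 0.45 m/s while out of the fingers) (linear speed of burner_cap above 0.45 m/s and contact force between the fingers and burner_cap below 0.1 N).
It fails at once if a bystander was moved more than 25 mm or tipped (distance of any of oil_bottle, ramekin, spice_jar, timer, pepper_mill from where it was at the start of the episode above 0.025 m or angle between any of oil_bottle, ramekin, spice_jar, timer, pepper_mill's own z axis and vertical above 0.3 rad).
It also fails if it takes over 72 s, if anything falls off the work surface, if the arm or the gripper's body presses on something with over 40 N, if the wrist force passes 120 N, or if a joint passes its speed limit or range.

### The arm

A 6-joint arm with a two-finger parallel gripper is mounted at the origin on the work surface. World frame = base frame: x ahead of the robot, y to its left, z up, the work surface at z = 0. Lengths are in m, angles in degrees, forces in N, time in s.
With the tool pointing down it reaches from about 0.325 to 1 m from the base axis. Payload 5.1 kg.
Tool frame: the origin (TCP) lies on the centre line of the jaws, within the pads' length; the fingertips stand 22 mm ahead of it and the grasp point (between the pads) lies 3 mm ahead of it; z points along the fingers, y is the line along which they close (so a half turn about z gives the same grasp; the last joint's range is limited). The gripper opens to 85 mm and grips with 20 to 120 N. Pads are 22 mm wide; open, the fingers measure 114 mm over their backs; the gripper's body (76 mm by 85 mm) begins 54 mm behind the grasp point. The pads swing forward as they close: fully open they stand 13 mm farther back than shut.
Start: joints at [-74.805, 7.093, 94.555, -0, 78.352, -4.733], TCP at [0.222, -0.611, 0.253] pointing down, gripper open.
Joint ranges: [-149.61, 149.61], [-58.7, 133.49], [1.44, 155.28], [-77.14, 257.14], [18.33, 153.61], [-166.67, 166.67]. Speed limits (degrees/s): [147.25, 147.25, 180, 180, 180, 180].

### API

Orientations are given as [roll, pitch, yaw] about the fixed x, y, z axes, in that order (R = Rz(yaw) Ry(pitch) Rx(roll)).
In Python, from rig import env gives the robot as it stands. The module is installed in compiled form; this text tells all that it offers.
- The arm moves only by the tool move_arm, never from a script. Its argument "moves" is a list of rows, each an object of numbers: "x", "y", "z": the shift along the tool's x, y, z each as a share of 300 mm, from -1 to 1; "wx", "wy", "wz": the turn, a rotation vector about the tool's x, y, z each as a share of pi/4 rad, from -1 to 1; "claw": the closure, from 0 (fully open) to 1 (shut). In form: [{"x": .., "y": .., "z": .., "wx": .., "wy": .., "wz": .., "claw": ..}, ...]. A call has 1 to 12 rows; each row is the pose to reach, as a shift and turn from the pose commanded when the call began, along the tool's axes at that moment; what a row does not reach only later rows make up. A row lasts 1/8 s, in which the tool goes at most 62.5 mm and 10.7 degrees, less where a joint would pass 70% of its speed; a pose out of reach is approached as far as the arm can. A call with a number of a shift or a turn outside -1 to 1 is refused whole. A call with a gripper value outside its range is refused whole. The fingers move at their own pace and stop on an object; "newtons" is the grip in N (left out, the last holds). Time passes only in rows, so rows that repeat a pose let the fingers close. It gives the time, the measured TCP pose, the force, the opening and the grip force at its end, in the units of the state.
- env.state(): the state, without advancing time (a new reading comes with each control period).
- env.capture(name): name is "scene" or "top" or "wrist"; returns the picture (400x640x3 uint8, red, green, blue); there is no depth.
- env.camera_params(name): a dict with "intrinsics" (3x3 intrinsics, pixels), "xyz" and "orientation" of the camera in the world. Camera axes: x right, y down, z forward; pixel columns grow to the right and rows downward; lengths in m; the calibration is good to about 2 mm. A picture is of the moment at which its call begins: read the wrist's pose just before it. camera_params takes no time and is no camera call; for the wrist camera it gives the pose at the moment of the call.
- env.finish_job(): hands the job in; it is judged then, once.
The state is a dict: "clock": time; "joint_pos": joint angles; "qd": joint speeds; "joint_torque": joint torques, N m; "tool_pos": TCP position; "ee_rot": TCP orientation; "wrist_force": force on the tool from outside, world axes, zero at the start; "torque": the same for the moment, N m; "opening": finger opening in m; "grip_force": force on a finger pad.
Only numpy, scipy, OpenCV 4.12 (cv2) and the standard library are available. Lean on these libraries where they do the work, as an engineer would, in place of code of your own. Each camera call takes 0.05 s, during which the arm holds its last target. There are 200 camera calls.

## Working session

There is one attempt and no reset: what is moved stays moved. The work goes in short steps, Python scripts to look and compute and a tool call to move; the robot and the scene stay as the last step left them, time stands still between calls to the robot, and variables do not carry over. Pictures are saved under pics/ and viewed, at most 10 in all, crops included, and the job is handed in when it is done.

Besides the shell and the picture viewer there is one more tool, called in YAML: its name, and indented under it one key for each argument. move_arm: Moves the arm, as the interface text tells. Its arguments: {"type":"object","properties":{"moves":{"type":"array","items":{"type":"object","properties":{"x":{"type":"number"},"y":{"type":"number"},"z":{"type":"number"},"wx":{"type":"number"},"wy":{"type":"number"},"wz":{"type":"number"},"claw":{"type":"number"}}}},"newtons":{"type":"number"}},"required":["moves"]}

```bash
mkdir -p pics; python3 - <<'E'
from rig import env
import cv2,numpy as np
for n in("scene","top"):
    im=env.capture(n); cv2.imwrite(f"pics/{n}0.png",im[:,:,::-1]); p=env.camera_params(n); print(n,p)
print(env.state())
E
```

```text
scene {'intrinsics': array([[377.66667655,   0.        , 320.03966712],
       [  0.        , 377.66667655, 199.09978412],
       [  0.        ,   0.        ,   1.        ]]), 'xyz': array([ 1.32681587, -0.05918193,  0.67609892]), 'orientation': array([-1.27192580e+02, -5.76572757e-02,  8.67918540e+01])}
top {'intrinsics': array([[371.85455337,   0.        , 320.93623617],
       [  0.        , 371.85455337, 194.92852084],
       [  0.        ,   0.        ,   1.        ]]), 'xyz': array([0.44939634, 0.01842989, 1.0560979 ]), 'orientation': array([-174.60902261,   -0.68369893,  -88.73006049])}
{'clock': 0.1, 'joint_pos': array([-7.48058231e+01,  7.12819864e+00,  9.46267222e+01, -1.26227898e-03,
        7.83500589e+01, -4.73548753e+00]), 'qd': array([-0.04373004, -0.11058628, -0.20651521, -0.00072094,  0.06042591,
        0.03627973]), 'joint_torque': array([ 7.66947142e-04, -4.24931431e+01, -3.66654503e+01, -4.85131534e-05,
        3.93846596e-03,  1.12628848e-05]), 'tool_pos': array([ 0.2213668 , -0.6106044 ,  0.25218872]), 'ee_rot': array([-1.79895277e+02, -7.43508737e-03,  1.99299137e+01]), 'wrist_force': array([0.21480622, 0.38183594, 0.49538177]), 'torque': array([ 0.04127986, -0.00896489,  0.0052766 ]), 'grip_force': 0.0, 'opening': 0.08534036734446573}
```

View pics/scene0.png

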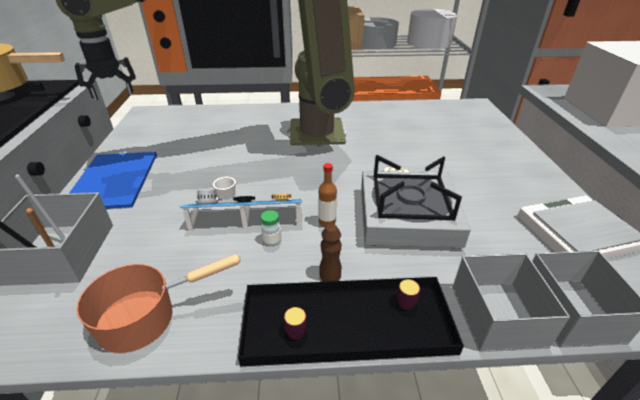

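View pics/top0.png

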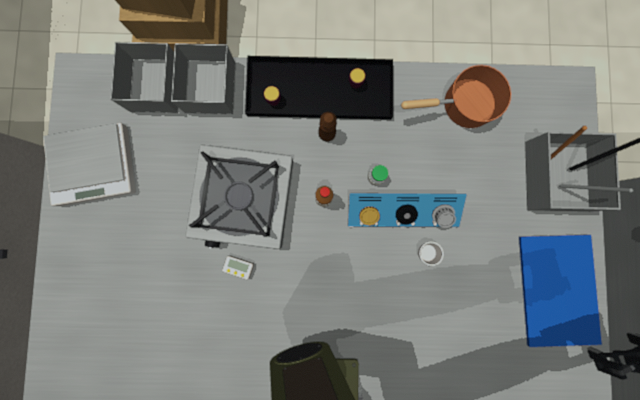

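The top view shows the stove near (240,196), rack around (407,210), with brass ring (370,216), cap (407,214) and silver body (445,217). The bottle is at (324,194) between them and the ramekin at (431,253).

```bash
cat > h.py <<'E'
import numpy as np, cv2
from scipy.spatial.transform import Rotation as R
def rot(o): return R.from_euler('xyz',o,degrees=True).as_matrix()
def ray(p,u,v):
    d=rot(p['orientation'])@np.linalg.solve(p['intrinsics'],[u,v,1.0]); return np.array(p['xyz']),d
def onplane(p,u,v,z):
    o,d=ray(p,u,v); return o+d*(z-o[2])/d[2]
def onpl(p,u,v,q,n):
    o,d=ray(p,u,v); return o+d*(np.dot(np.subtract(q,o),n)/np.dot(d,n))
def proj(p,X):
    c=rot(p['orientation']).T@(np.asarray(X)-p['xyz']); w=p['intrinsics']@c; return w[:2]/w[2]
def save(n,im,s=1,box=None):
    if box: im=im[box[1]:box[3],box[0]:box[2]]
    cv2.imwrite(n,cv2.resize(im,None,fx=s,fy=s,interpolation=cv2.INTER_CUBIC)[:,:,::-1])
E
python3 - <<'E'
from rig import env
from h import *
im=env.capture('top');p=env.camera_params('top')
hsv=cv2.cvtColor(im,cv2.COLOR_RGB2HSV)
m=cv2.inRange(hsv,(95,100,80),(110,255,255)); m[:,:335]=0;m[:,480:]=0;m[235:]=0
m=cv2.morphologyEx(m,cv2.MORPH_CLOSE,np.ones((25,25)))
c=max(cv2.findContours(m,0,2)[0],key=cv2.contourArea)
a=cv2.approxPolyDP(cv2.convexHull(c),4,True)[:,0]; print(a,[onplane(p,*q,.081)[:2].round(3) for q in a])
for n,(u,v) in dict(ring=(370,216),cap=(407,214),body=(445,217)).items(): print(n,onplane(p,u,v,.065).round(3))
print('cup',onplane(p,239,196,.091).round(3))
for q in [(203,146),(292,154),(281,248),(187,237)]: print('deck',onplane(p,*q,.075).round(3))
for n,(u,v),z in [('bottle',(324,191),.185),('ram',(431,253),.042),('jar',(379,173),.085),('timer',(238,267),.03),('mill',(328,118),.15)]: print(n,onplane(p,u,v,z).round(3))
w=env.camera_params('wrist'); s=env.state(); T=rot(s['ee_rot'])
print(w, T.T@(w['xyz']-s['tool_pos']), (T.T@rot(w['orientation'])).round(3))
save('pics/rackcrop.png',im,4,(335,150,485,280))
E
```

```text
[[348 225]
 [351 193]
 [465 194]
 [458 226]] [array([ 0.464, -0.064]), array([ 0.549, -0.07 ]), array([ 0.553, -0.372]), array([ 0.468, -0.353])]
ring [ 0.49  -0.123  0.065]
cap [ 0.497 -0.222  0.065]
body [ 0.492 -0.324  0.065]
cup [0.533 0.222 0.091]
deck [0.666 0.327 0.075]
deck [0.65  0.089 0.075]
deck [0.401 0.11  0.075]
deck [0.424 0.356 0.075]
bottle [0.541 0.003 0.185]
ram [ 0.394 -0.293  0.042]
jar [ 0.603 -0.143  0.085]
timer [0.345 0.229 0.03 ]
mill [ 0.728 -0.004  0.15 ]
{'intrinsics': array([[278.08073175,   0.        , 315.14792083],
       [  0.        , 278.08073175, 204.73331307],
       [  0.        ,   0.        ,   1.        ]]), 'xyz': array([ 0.29566328, -0.58379423,  0.37258973]), 'orientation': array([ 1.62121469e+02,  1.09100176e-01, -7.00995967e+01])} [ 0.07902023 -0.00015068 -0.12026851] [[-0.    -0.952 -0.307]
 [ 1.    -0.    -0.   ]
 [ 0.    -0.307  0.952]]
```

View pics/rackcrop.png

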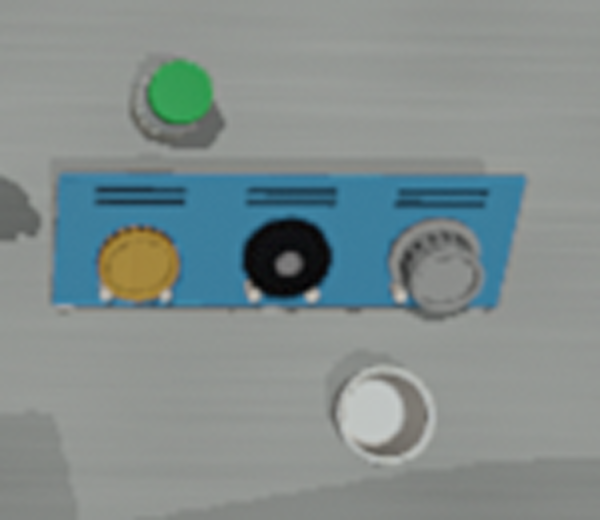

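The crop confirms the ring, cap and body in their bays left to right, on the white pins (y about −0.12, −0.22, −0.32). Next I move the wrist camera over the rack, with the tool along the face normal.

```bash
cat >> h.py <<'E'
def go(pos,rpy,s=None):
    from rig import env
    s=s or env.state(); T=rot(s['ee_rot'])
    d=T.T@(np.subtract(pos,s['tool_pos']))/.3
    w=R.from_matrix(T.T@rot(rpy)).as_rotvec()/(np.pi/4)
    print('xyz',d.round(4),'w',w.round(4),'rows',np.linalg.norm(d)*.3/.0625,np.degrees(np.linalg.norm(w)*np.pi/4)/10.7)
E
python3 - <<'E'
from h import *
go((.424,-.222,.175),(180,-35,1))
E
```

```text
xyz [ 1.0765 -0.9874  0.2595] w [-0.1305  0.7708  0.4067] rows 7.121357733497709 3.7060488579436353
```

move_arm:
  moves:
    - {"x": 0.2,"y": -0.18,"z": 0.0}
    - {"x": 0.4,"y": -0.36,"z": 0.0,"wx": -0.03,"wy": 0.19,"wz": 0.1}
    - {"x": 0.6,"y": -0.54,"z": 0.05,"wx": -0.06,"wy": 0.38,"wz": 0.2}
    - {"x": 0.8,"y": -0.72,"z": 0.1,"wx": -0.1,"wy": 0.57,"wz": 0.3}
    - {"x": 0.95,"y": -0.88,"z": 0.2,"wx": -0.13,"wy": 0.77,"wz": 0.407}
    - {"x": 1.0,"y": -0.98,"z": 0.24,"wx": -0.13,"wy": 0.77,"wz": 0.407}
    - {"x": 1.0,"y": -0.987,"z": 0.26,"wx": -0.13,"wy": 0.77,"wz": 0.407}
    - {"x": 1.0,"y": -0.987,"z": 0.26,"wx": -0.13,"wy": 0.77,"wz": 0.407}
    - {"x": 1.0,"y": -0.987,"z": 0.26,"wx": -0.13,"wy": 0.77,"wz": 0.407}

```text
$.moves[0]: bad value
```

```bash
python3 - <<'E'
from rig import env
from h import *
import pickle
p=env.camera_params('wrist'); im=env.capture('wrist'); s=env.state()
pickle.dump((p,im,s),open('w1.pkl','wb'))
print(s['tool_pos'],s['ee_rot'],s['joint_pos'].round(1)); save('pics/w1.png',im)
E
```

```text
[ 0.22141621 -0.61074522  0.25252468] [-1.79924438e+02 -6.82516604e-03  1.99262380e+01] [-74.8   7.1  94.6   0.   78.4  -4.7]
```

View pics/w1.png

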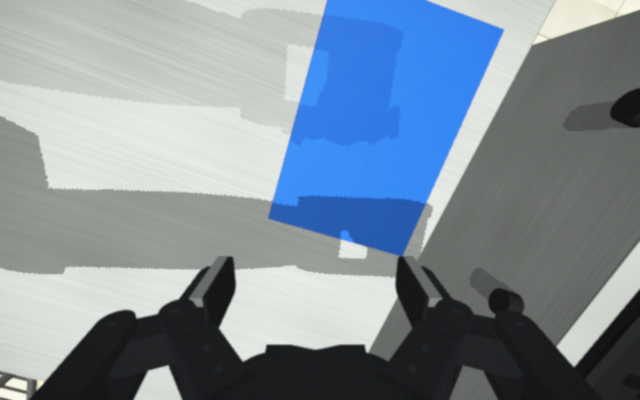

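The move was refused because every row needs all keys, so this picture only shows the start view (fingers at (225,275) and (405,275)). I'll send it again in full form.

move_arm:
  moves:
    - {"x": 0.2,"y": -0.18,"z": 0.0,"wx": 0,"wy": 0,"wz": 0,"claw": 0}
    - {"x": 0.4,"y": -0.36,"z": 0.0,"wx": -0.03,"wy": 0.19,"wz": 0.1,"claw": 0}
    - {"x": 0.6,"y": -0.54,"z": 0.05,"wx": -0.06,"wy": 0.38,"wz": 0.2,"claw": 0}
    - {"x": 0.8,"y": -0.72,"z": 0.1,"wx": -0.1,"wy": 0.57,"wz": 0.3,"claw": 0}
    - {"x": 0.95,"y": -0.88,"z": 0.2,"wx": -0.13,"wy": 0.77,"wz": 0.407,"claw": 0}
    - {"x": 1.0,"y": -0.98,"z": 0.24,"wx": -0.13,"wy": 0.77,"wz": 0.407,"claw": 0}
    - {"x": 1.0,"y": -0.987,"z": 0.26,"wx": -0.13,"wy": 0.77,"wz": 0.407,"claw": 0}
    - {"x": 1.0,"y": -0.987,"z": 0.26,"wx": -0.13,"wy": 0.77,"wz": 0.407,"claw": 0}
    - {"x": 1.0,"y": -0.987,"z": 0.26,"wx": -0.13,"wy": 0.77,"wz": 0.407,"claw": 0}
    - {"x": 1.0,"y": -0.987,"z": 0.26,"wx": -0.13,"wy": 0.77,"wz": 0.407,"claw": 0}

```text
clock: 1.45
tool_pos: [0.4028, -0.2322, 0.1767]
ee_rot: [179.8, -35.0, 1.0]
wrist_force: [0.9, -0.2, 0.1]
opening: 0.0854
grip_force: 0.0
```

```bash
python3 - <<'E'
from rig import env
from h import *
import pickle
p=env.camera_params('wrist'); im=env.capture('wrist'); s=env.state()
pickle.dump((p,im,s),open('w1.pkl','wb'))
print(s['tool_pos'],s['ee_rot'],s['joint_pos'].round(1)); save('pics/w2.png',im)
E
```

```text
[ 0.40270618 -0.23223227  0.17651617] [179.81971229 -35.03457118   0.97386272] [-51.2 -30.  138.1  34.   53.7  21.8]
```

View pics/w2.png

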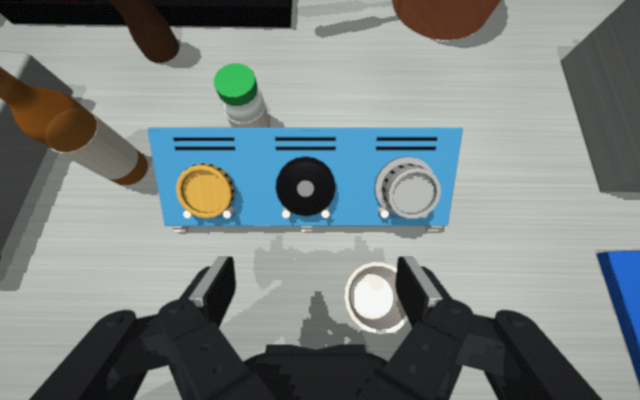

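The wrist view shows the face from (150,127) to (462,127), ring at (205,190), cap at (305,185), body top at (413,192) and pins below each.

```bash
cat > m.py <<'E'
from h import *
import pickle
p,im,s=pickle.load(open('w1.pkl','rb'))
hsv=cv2.cvtColor(im,cv2.COLOR_RGB2HSV)
m=cv2.inRange(hsv,(95,90,90),(108,255,255)); m[:115]=0;m[235:]=0;m[:,500:]=0
m=cv2.morphologyEx(m,cv2.MORPH_OPEN,np.ones((3,3)))
c=max(cv2.findContours(m,0,2)[0],key=cv2.contourArea)
ys,xs=np.where(m)
top=[(u,np.where(m[:,u])[0].min()) for u in range(165,450,5)]
a=np.polyfit(*np.array(top,float).T,1)
P=[onplane(p,u,np.polyval(a,u)-.5,.081) for u in (170,440)]
d=P[0]-P[1]; yaw=np.arctan2(-d[0],d[1]); print('yaw',np.degrees(yaw))
hull=cv2.approxPolyDP(cv2.convexHull(c),5,True)[:,0]; print(hull.tolist())
n=np.array([-np.sin(np.radians(35))*np.cos(yaw),-np.sin(np.radians(35))*np.sin(yaw),np.cos(np.radians(35))])
q=P[0]; ex=np.array([np.cos(yaw),np.sin(yaw),0]); ey=np.array([-ex[1],ex[0],0]); eu=np.cross(ey,n)
for h in hull:
    X=onpl(p,*h,q,n); print('corner',X.round(4))
def ell(mask,name,h):
    cc=max(cv2.findContours(mask,0,1)[0],key=cv2.contourArea); e=cv2.fitEllipse(cv2.convexHull(cc))
    X=onpl(p,*e[0],q+h*n,n); B=X-h*n
    r=[onpl(p,e[0][0]+k*e[1][1]/2*0+k*max(e[1])/2,e[0][1],q+h*n,n) for k in(-1,1)]
    print(name,np.round(e,1) if 0 else e,'top',X.round(4),'base',B.round(4),'diam',np.linalg.norm(r[1]-r[0]).round(4)); return B
def box(mk,x0,y0,x1,y1):
    o=np.zeros_like(mk); o[y0:y1,x0:x1]=mk[y0:y1,x0:x1]; return o
ell(box(cv2.inRange(hsv,(12,90,60),(35,255,255)),165,150,245,225),'ring',.018)
ell(box(cv2.inRange(hsv,(0,0,0),(180,255,70)),270,154,340,222),'cap',.015)
notblue=cv2.bitwise_not(cv2.inRange(hsv,(90,70,40),(112,255,255)))
ell(box(cv2.inRange(hsv,(0,0,110),(180,45,255)),370,150,445,206)&notblue,'body?',.038)
save('pics/body.png',im,8,(365,145,450,230)) if 0 else save('pics/parts.png',im,2.8,(160,120,445,235))
E
python3 m.py
```

```text
yaw 0.945932281912676
[[461, 128], [444, 225], [165, 225], [148, 128]]
corner [ 0.5537 -0.374   0.0806]
corner [ 0.4693 -0.3732  0.0215]
corner [ 0.4645 -0.0667  0.0217]
corner [ 0.5486 -0.0655  0.0806]
ring ((204.54200744628906, 190.43716430664062), (52.475608825683594, 56.80650329589844), 115.5116195678711) top [ 0.4911 -0.1217  0.0616] base [ 0.5014 -0.1215  0.0469] diam 0.056
cap ((305.26824951171875, 186.17263793945312), (57.744346618652344, 58.364871978759766), 139.7111053466797) top [ 0.4973 -0.221   0.0612] base [ 0.506  -0.2209  0.0489] diam 0.0581
body? ((407.23797607421875, 188.77926635742188), (62.17217254638672, 65.38336181640625), 129.286376953125) top [ 0.4884 -0.3151  0.0819] base [ 0.5102 -0.3147  0.0508] diam 0.0598
```

View pics/parts.png

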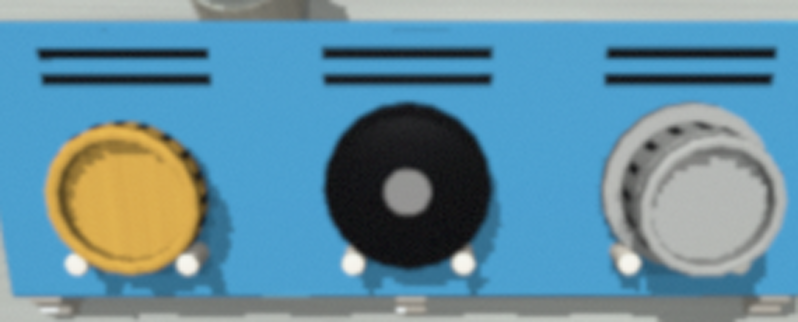

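```bash
cat >> m.py <<'E'
print('---')
for nm,u,v,h,r in(('body',414.1,191.8,.038,26.3),('flange',160+688/2.8,120+188/2.8,.010,30),('ring',204.3,190.9,.018,28.2),('cap',305.3,186.2,.015,29.5)):
    X=onpl(p,u,v,q+h*n,n); l=[onpl(p,u+k*r,v,q+h*n,n) for k in(-1,1)]
    print(nm,X.round(4),'base',(X-h*n).round(4),np.linalg.norm(l[0]-l[1]).round(4))
print(n)
E
python3 m.py | sed -n '/---/,$p'
```

```text
---
body [ 0.4861 -0.3217  0.0803] base [ 0.5079 -0.3214  0.0492] 0.0483
flange [ 0.5    -0.3228  0.0558] base [ 0.5057 -0.3227  0.0476] 0.061
ring [ 0.4907 -0.1214  0.0614] base [ 0.501  -0.1212  0.0466] 0.0557
cap [ 0.4973 -0.221   0.0612] base [ 0.5059 -0.2209  0.0489] 0.0587
[-0.57349827 -0.00946911  0.81915204]
```

```bash
python3 - <<'E'
from h import *
n=np.array([-.5735,-.0095,.8192]); b=np.array([.507,-.3215,.0488])
go(b+.12*n,(180,-35,.95)); go(b+.035*n,(180,-35,.95))
E
```

```text
xyz [0.0363 0.3029 0.1462] w [ 0.0037 -0.0008  0.0004] rows 1.6235881156969232 0.01600585592060774
xyz [0.0362 0.302  0.4295] w [ 0.0037 -0.0008  0.0004] rows 2.526337650198216 0.01600585592060774
```

move_arm:
  moves:
    - {"x": 0.036,"y": 0.2,"z": 0.05,"wx": 0.004,"wy": 0,"wz": 0,"claw": 0}
    - {"x": 0.036,"y": 0.302,"z": 0.146,"wx": 0.004,"wy": 0,"wz": 0,"claw": 0}
    - {"x": 0.036,"y": 0.302,"z": 0.2,"wx": 0.004,"wy": 0,"wz": 0,"claw": 0}
    - {"x": 0.036,"y": 0.302,"z": 0.28,"wx": 0.004,"wy": 0,"wz": 0,"claw": 0}
    - {"x": 0.036,"y": 0.302,"z": 0.36,"wx": 0.004,"wy": 0,"wz": 0,"claw": 0}
    - {"x": 0.036,"y": 0.302,"z": 0.43,"wx": 0.004,"wy": 0,"wz": 0,"claw": 0}
    - {"x": 0.036,"y": 0.302,"z": 0.43,"wx": 0.004,"wy": 0,"wz": 0,"claw": 0}
    - {"x": 0.036,"y": 0.302,"z": 0.43,"wx": 0.004,"wy": 0,"wz": 0,"claw": 0}

```text
clock: 2.5
tool_pos: [0.4869, -0.3199, 0.0765]
ee_rot: [-179.9, -35.0, 1.1]
wrist_force: [0.9, -0.3, 0.2]
opening: 0.0857
grip_force: 0.0
```

```bash
python3 - <<'E'
from rig import env
from h import *
import pickle
p=env.camera_params('wrist'); im=env.capture('wrist'); s=env.state()
pickle.dump((p,im,s),open('w2.pkl','wb'))
print(s['tool_pos'],s['ee_rot'],s['wrist_force']); save('pics/w3.png',im,2,(160,100,480,400))
E
```

```text
[ 0.48699084 -0.32013087  0.07690852] [-179.97682235  -35.03516226    1.06691562] [ 0.43134393 -0.57466015 -0.41168975]
```

View pics/w3.png

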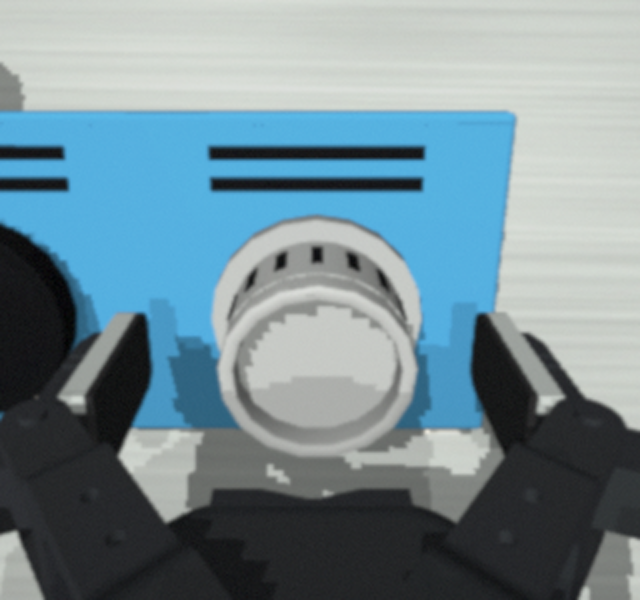

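Drum top in the crop is centred at (317,371) between the pads, within 0.5 mm in tool x and at the expected depth. I close and lift.

move_arm:
  moves:
    - {"x": 0,"y": 0.005,"z": 0,"wx": 0,"wy": 0,"wz": 0,"claw": 0.5}
    - {"x": 0,"y": 0.005,"z": 0,"wx": 0,"wy": 0,"wz": 0,"claw": 1}
    - {"x": 0,"y": 0.005,"z": 0,"wx": 0,"wy": 0,"wz": 0,"claw": 1}
    - {"x": 0,"y": 0.005,"z": 0,"wx": 0,"wy": 0,"wz": 0,"claw": 1}
    - {"x": 0,"y": 0.005,"z": 0,"wx": 0,"wy": 0,"wz": 0,"claw": 1}
    - {"x": 0,"y": 0.005,"z": -0.02,"wx": 0,"wy": 0,"wz": 0,"claw": 1}
    - {"x": 0,"y": 0.005,"z": -0.08,"wx": 0,"wy": 0,"wz": 0,"claw": 1}
    - {"x": 0,"y": 0.005,"z": -0.2,"wx": 0,"wy": 0,"wz": 0,"claw": 1}
    - {"x": 0.1,"y": 0.005,"z": -0.35,"wx": 0,"wy": 0,"wz": 0,"claw": 1}
    - {"x": 0.25,"y": 0.005,"z": -0.5,"wx": 0,"wy": 0,"wz": 0,"claw": 1}
    - {"x": 0.35,"y": 0.005,"z": -0.6,"wx": 0,"wy": 0,"wz": 0,"claw": 1}
    - {"x": 0.35,"y": 0.005,"z": -0.6,"wx": 0,"wy": 0,"wz": 0,"claw": 1}
  newtons: 50

```text
clock: 4.05
tool_pos: [0.4709, -0.323, 0.2888]
ee_rot: [179.6, -35.3, 1.4]
wrist_force: [-0.3, -0.0, -1.9]
opening: 0.0469
grip_force: 53.1
```

```bash
python3 - <<'E'
from rig import env
from h import *
s=env.state();print(s['joint_pos'].round(1))
go((.45,-.1,.32),(180,-20,0)); go((.46,.08,.32),(180,0,-5)); go((.46,.22,.32),(180,0,-5))
E
```

```text
[-51.7 -17.7 118.7  31.9  59.9  25.5]
xyz [ 0.0175 -0.744  -0.1201] w [-0.0052 -0.339   0.0255] rows 3.6182403547683806 1.4299897049890984
xyz [ 0.0563 -1.3432 -0.0969] w [-0.0349 -0.783   0.134 ] rows 6.469663586144981 3.344205211185613
xyz [ 0.0653 -1.8098 -0.0937] w [-0.0349 -0.783   0.134 ] rows 8.704095736504446 3.344205211185613
```

move_arm:
  moves:
    - {"x": 0.01,"y": -0.15,"z": -0.05,"wx": 0,"wy": -0.1,"wz": 0.02,"claw": 1}
    - {"x": 0.02,"y": -0.3,"z": -0.1,"wx": -0.01,"wy": -0.25,"wz": 0.04,"claw": 1}
    - {"x": 0.03,"y": -0.45,"z": -0.12,"wx": -0.02,"wy": -0.4,"wz": 0.06,"claw": 1}
    - {"x": 0.04,"y": -0.6,"z": -0.12,"wx": -0.03,"wy": -0.55,"wz": 0.09,"claw": 1}
    - {"x": 0.05,"y": -0.75,"z": -0.12,"wx": -0.035,"wy": -0.7,"wz": 0.11,"claw": 1}
    - {"x": 0.055,"y": -0.9,"z": -0.1,"wx": -0.035,"wy": -0.783,"wz": 0.134,"claw": 1}
    - {"x": 0.055,"y": -1,"z": -0.1,"wx": -0.035,"wy": -0.783,"wz": 0.134,"claw": 1}
    - {"x": 0.055,"y": -1,"z": -0.1,"wx": -0.035,"wy": -0.783,"wz": 0.134,"claw": 1}
    - {"x": 0.055,"y": -1,"z": -0.1,"wx": -0.035,"wy": -0.783,"wz": 0.134,"claw": 1}

```text
clock: 5.18
tool_pos: [0.4597, -0.0224, 0.3162]
ee_rot: [-179.7, 0.5, -5.0]
wrist_force: [-0.1, -0.1, -2.3]
opening: 0.0467
grip_force: 53.2
```

```bash
python3 - <<'E'
from rig import env
from h import *
s=env.state();print(s['joint_pos'].round(1),s['tool_pos'],s['ee_rot'],s['opening'])
go((.46,.20,.32),(180,0,-5))
E
```

```text
[ -9.6 -19.4 112.9   0.3  87.   85.4] [ 0.45969866 -0.02237969  0.31618508] [-179.65139447    0.47900187   -5.02529929] 0.04669059463706436
xyz [-0.064  -0.7386 -0.0077] w [-0.0077  0.0106 -0.0006] rows 3.558601780488708 0.055423135691058396
```

move_arm:
  moves:
    - {"x": -0.02,"y": -0.2,"z": -0.008,"wx": -0.008,"wy": 0.01,"wz": 0,"claw": 1}
    - {"x": -0.04,"y": -0.4,"z": -0.008,"wx": -0.008,"wy": 0.01,"wz": 0,"claw": 1}
    - {"x": -0.06,"y": -0.6,"z": -0.008,"wx": -0.008,"wy": 0.01,"wz": 0,"claw": 1}
    - {"x": -0.064,"y": -0.738,"z": -0.008,"wx": -0.008,"wy": 0.01,"wz": 0,"claw": 1}
    - {"x": -0.064,"y": -0.738,"z": -0.008,"wx": -0.008,"wy": 0.01,"wz": 0,"claw": 1}
    - {"x": -0.064,"y": -0.738,"z": -0.008,"wx": -0.008,"wy": 0.01,"wz": 0,"claw": 1}

```text
clock: 5.92
tool_pos: [0.4608, 0.199, 0.3213]
ee_rot: [179.9, -0.1, -5.1]
wrist_force: [0.8, -0.8, -2.4]
opening: 0.0468
grip_force: 53.5
```

```bash
python3 - <<'E'
from rig import env
from h import *
import pickle
p=env.camera_params('wrist'); im=env.capture('wrist'); s=env.state()
pickle.dump((p,im,s),open('w3.pkl','wb'))
print(s['tool_pos'],s['ee_rot']); save('pics/w4.png',im,1.5,(120,0,520,400))
g=cv2.GaussianBlur(cv2.cvtColor(im,cv2.COLOR_RGB2GRAY),(3,3),0)
print(proj(p,(.533,.222,.091)))
E
```

```text
[0.4609146  0.1987632  0.32146916] [ 1.79958461e+02 -1.10315033e-01 -5.14145238e+00]
[291.00825759 123.16945313]
```

View pics/w4.png

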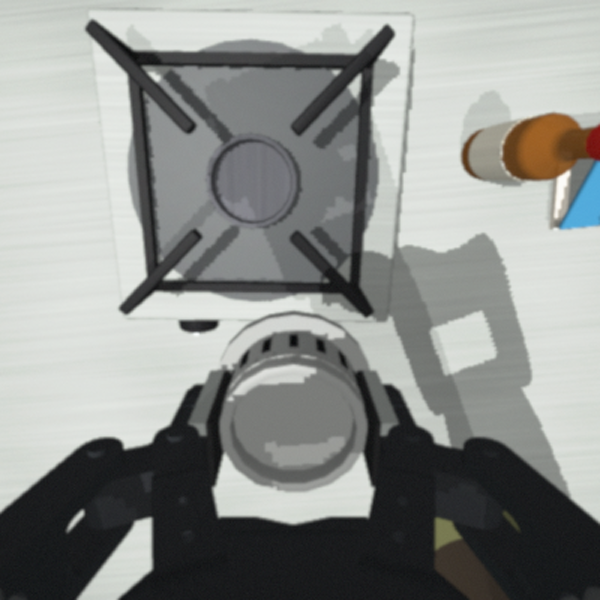

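The stove is square with the tool at this yaw. The cup is centred at crop (255,180), i.e. image (290,120), and the drum top at image (315,282).

```bash
cat > cup.py <<'E'
from h import *
import pickle
p,im,s=pickle.load(open('w3.pkl','rb'))
c=im[75:165,245:335]; g=cv2.resize(cv2.cvtColor(c,cv2.COLOR_RGB2GRAY),None,fx=4,fy=4,interpolation=cv2.INTER_CUBIC)
for P2 in (30,):
    h=cv2.HoughCircles(g,cv2.HOUGH_GRADIENT,1,20,param1=60,param2=P2,minRadius=90,maxRadius=140)
    if h is not None:
        for u,v,r in h[0][:5]:
            U,V=245+(u+.5)/4-.5,75+(v+.5)/4-.5; print(U,V,r/4, onplane(p,U,V,.091).round(4), 'diam@.091',2*r/4/278.08*(p['xyz'][2]-.091)/np.cos(0)*.0+np.linalg.norm(onplane(p,U+r/4,V,.091)-onplane(p,U-r/4,V,.091)).round(4))
# dark ring moments
T=rot(s['ee_rot'])
def tool(u,v,w,W):
    dep=278.08*W/w; cam=np.array([(u-315.15)/278.08*dep,(v-204.73)/278.08*dep,dep])
    X=p['xyz']+rot(p['orientation'])@cam; return T.T@(X-s['tool_pos'])
print('drum top in tool',tool(315,282,100.7,.048).round(4))
top=[(215,7+0),]
E
python3 cup.py
```

```text
290.0 119.5 29.6 [0.5373 0.2227 0.091 ] diam@.091 0.0714
284.25 120.0 25.1 [0.5374 0.2297 0.091 ] diam@.091 0.0605
289.5 124.5 30.375 [0.5316 0.224  0.091 ] diam@.091 0.0736
drum top in tool [ 0.003  -0.0006 -0.0052]
```

```bash
cat >> cup.py <<'E'
def X(pts,z):
    Q=[onplane(p,120+(a+.5)/1.5-.5,(b+.5)/1.5-.5,z)[:2] for a,b in pts]
    a,b,c,d=Q; t=np.linalg.solve(np.array([c-a,-(d-b)]).T,b-a)[0]; 
    print('centre',(a+t*(c-a)).round(4),[np.linalg.norm(Q[i]-Q[(i+1)%4]).round(3) for i in range(4)],'yaw',[round(np.degrees(np.arctan2(*(k[::-1]))),1) for k in (a-d,b-c)])
X([(88,10),(413,14),(388,320),(127,318)],.075)
X([(129,50),(376,51),(362,294),(146,294)],.085)
X([(190,131),(297,132),(297,233),(197,234)],.147)
u=[onplane(p,120+255/1.5,y/1.5,.091)[0] for y in (133,227)]
l=[onplane(p,120+x/1.5,120,.091)[1] for x in (210,300)]
print(u,l,np.mean(u),np.mean(l))
E
python3 cup.py | tail -4
```

```text
centre [0.5351 0.2248] [np.float64(0.244), np.float64(0.244), np.float64(0.243), np.float64(0.245)] yaw [np.float64(-5.2), np.float64(-5.5)]
centre [0.5367 0.2247] [np.float64(0.185), np.float64(0.19), np.float64(0.192), np.float64(0.19)] yaw [np.float64(-7.5), np.float64(-5.4)]
centre [0.5352 0.2246] [np.float64(0.07), np.float64(0.066), np.float64(0.07), np.float64(0.067)] yaw [np.float64(-5.2), np.float64(-5.0)]
[np.float64(0.5715353941496407), np.float64(0.4996048970587701)] [np.float64(0.258824462094913), np.float64(0.18674169536387017)] 0.5355701456042055 0.22278307872939157
```

```bash
python3 - <<'E'
from h import *
go((.534,.2238,.19),(180,0,-5.3))
E
```

```text
xyz [ 0.2343 -0.1053  0.4386] w [ 0.0009 -0.0025  0.0035] rows 2.439800942552159 0.01846109201035934
```

move_arm:
  moves:
    - {"x": 0.12,"y": -0.05,"z": 0.1,"wx": 0,"wy": -0.002,"wz": 0.004,"claw": 1}
    - {"x": 0.234,"y": -0.105,"z": 0.22,"wx": 0,"wy": -0.002,"wz": 0.004,"claw": 1}
    - {"x": 0.234,"y": -0.105,"z": 0.34,"wx": 0,"wy": -0.002,"wz": 0.004,"claw": 1}
    - {"x": 0.234,"y": -0.105,"z": 0.438,"wx": 0,"wy": -0.002,"wz": 0.004,"claw": 1}
    - {"x": 0.234,"y": -0.105,"z": 0.438,"wx": 0,"wy": -0.002,"wz": 0.004,"claw": 1}
    - {"x": 0.234,"y": -0.105,"z": 0.438,"wx": 0,"wy": -0.002,"wz": 0.004,"claw": 1}

```text
clock: 6.72
tool_pos: [0.5347, 0.2247, 0.1923]
ee_rot: [-180.0, -0.2, -5.3]
wrist_force: [0.6, 0.2, -1.8]
opening: 0.0467
grip_force: 53.4
```

```bash
python3 - <<'E'
from rig import env
from h import *
import pickle
p=env.camera_params('wrist'); im=env.capture('wrist'); s=env.state()
pickle.dump((p,im,s),open('w4.pkl','wb'))
print(s['tool_pos'],s['ee_rot']); save('pics/w5.png',im,2,(160,100,480,400))
E
```

```text
[0.53496413 0.22503655 0.19303807] [-179.91960209   -0.24264463   -5.27065663]
```

View pics/w5.png

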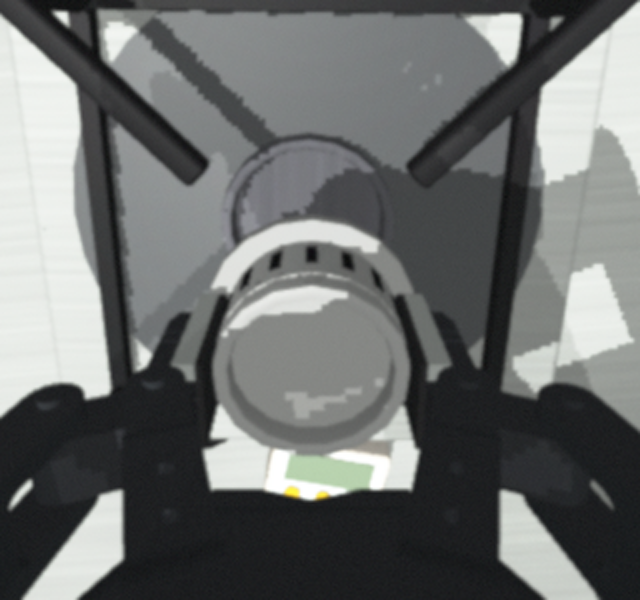

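The body hovers over the cup: the cup's far rim is at image row 167, its sides at crop x 222 and 395, and the flange's far edge at row 210. That gives a direct offset check.

```bash
python3 - <<'E'
from h import *
import pickle
p,im,s=pickle.load(open('w4.pkl','rb')); T=rot(s['ee_rot']); C=lambda a,b:(160+(a+.5)/2-.5,100+(b+.5)/2-.5)
ex=T[:,0]
f=onplane(p,*C(309,134),.091); l=onplane(p,*C(222,208),.091); r=onplane(p,*C(395,208),.091)
print('cup far',f,'centre by far',f-.037*ex,'l,r',l,r,np.linalg.norm(l-r),(l+r)/2)
tcp=s['tool_pos']
for hz in(.032,.035): 
  for k in (.010,.006):
    q=onplane(p,*C(313,220),tcp[2]-hz+k); print('flange far, ctr in tool x',hz,k,(T.T@(q-tcp))[0]-.030,(T.T@(q-tcp))[1])
for hz in (.003,.005):
    a,b,fa,ne=[T.T@(onplane(p,*C(*c),tcp[2]+hz)-tcp) for c in((214,350),(410,350),(312,272),(312,453))]
    print('drum top',hz,a.round(4),b.round(4),fa.round(4),ne.round(4))
E
```

```text
cup far [0.57426692 0.22213044 0.091     ] centre by far [0.53742369 0.22552925 0.09084331] l,r [0.54663832 0.26127918 0.091     ] [0.53995133 0.1892422  0.091     ] 0.07234667991127765 [0.54329482 0.22526069 0.091     ]
flange far, ctr in tool x 0.032 0.01 6.0817090039431976e-05 0.0006934802049197064
flange far, ctr in tool x 0.032 0.006 -0.001314425729569732 0.0007109886741640719
flange far, ctr in tool x 0.035 0.01 -0.000970615024667415 0.0007066115568529711
flange far, ctr in tool x 0.035 0.006 -0.002345857844276579 0.000724120026097336
drum top 0.003 [ 0.0058 -0.0231 -0.0029] [ 0.0058  0.0238 -0.003 ] [ 0.0261  0.0004 -0.0029] [-0.0244  0.0003 -0.0031]
drum top 0.005 [ 0.007  -0.0227 -0.0049] [ 0.007   0.0234 -0.005 ] [ 0.027   0.0004 -0.0049] [-0.0226  0.0003 -0.0051]
```

move_arm:
  moves:
    - {"x": 0.004,"y": 0,"z": 0.06,"wx": 0,"wy": 0,"wz": 0,"claw": 1}
    - {"x": 0.004,"y": 0,"z": 0.12,"wx": 0,"wy": 0,"wz": 0,"claw": 1}
    - {"x": 0.004,"y": 0,"z": 0.18,"wx": 0,"wy": 0,"wz": 0,"claw": 1}
    - {"x": 0.004,"y": 0,"z": 0.22,"wx": 0,"wy": 0,"wz": 0,"claw": 1}
    - {"x": 0.004,"y": 0,"z": 0.235,"wx": 0,"wy": 0,"wz": 0,"claw": 1}
    - {"x": 0.004,"y": 0,"z": 0.245,"wx": 0,"wy": 0,"wz": 0,"claw": 1}
    - {"x": 0.004,"y": 0,"z": 0.25,"wx": 0,"wy": 0,"wz": 0,"claw": 1}
    - {"x": 0.004,"y": 0,"z": 0.25,"wx": 0,"wy": 0,"wz": 0,"claw": 1}

```text
clock: 7.78
tool_pos: [0.5353, 0.2254, 0.1162]
ee_rot: [-180.0, -0.1, -5.2]
wrist_force: [-0.3, -0.2, -2.7]
opening: 0.0468
grip_force: 53.5
```

move_arm:
  moves:
    - {"x": 0,"y": 0,"z": 0.004,"wx": 0,"wy": 0,"wz": 0,"claw": 1}
    - {"x": 0,"y": 0,"z": 0.007,"wx": 0,"wy": 0,"wz": 0,"claw": 1}
    - {"x": 0,"y": 0,"z": 0.01,"wx": 0,"wy": 0,"wz": 0,"claw": 1}
    - {"x": 0,"y": 0,"z": 0.01,"wx": 0,"wy": 0,"wz": 0,"claw": 1}

```text
clock: 8.28
tool_pos: [0.5349, 0.2253, 0.1126]
ee_rot: [180.0, -0.0, -5.2]
wrist_force: [-0.0, 0.5, -3.0]
opening: 0.0467
grip_force: 53.5
```

move_arm:
  moves:
    - {"x": 0,"y": 0,"z": 0.003,"wx": 0,"wy": 0,"wz": 0,"claw": 1}
    - {"x": 0,"y": 0,"z": 0.006,"wx": 0,"wy": 0,"wz": 0,"claw": 1}
    - {"x": 0,"y": 0,"z": 0.009,"wx": 0,"wy": 0,"wz": 0,"claw": 1}
    - {"x": 0,"y": 0,"z": 0.009,"wx": 0,"wy": 0,"wz": 0,"claw": 1}

```text
clock: 8.78
tool_pos: [0.5352, 0.2253, 0.1105]
ee_rot: [-180.0, -0.1, -5.2]
wrist_force: [-1.9, -0.7, 1.8]
opening: 0.0467
grip_force: 53.8
```

move_arm:
  moves:
    - {"x": 0,"y": 0,"z": 0.003,"wx": 0,"wy": 0,"wz": 0,"claw": 1}
    - {"x": 0,"y": 0,"z": 0.006,"wx": 0,"wy": 0,"wz": 0,"claw": 1}
    - {"x": 0,"y": 0,"z": 0.006,"wx": 0,"wy": 0,"wz": 0,"claw": 1}

```text
clock: 9.15
tool_pos: [0.5357, 0.2255, 0.1105]
ee_rot: [-180.0, -0.1, -5.2]
wrist_force: [-5.0, -2.6, 9.7]
opening: 0.0469
grip_force: 54.7
```

```bash
python3 - <<'E'
from rig import env
from h import *
import pickle
p=env.camera_params('wrist'); im=env.capture('wrist'); s=env.state()
pickle.dump((p,im,s),open('w5.pkl','wb')); print(s['tool_pos'],s['wrist_force'])
g=cv2.cvtColor(im,cv2.COLOR_RGB2GRAY)
# far flange/rim edges along column u=316
for u in(306,326): print(g[185:245,u].tolist())
for z,k in((.0919,.037),(.091,.037),(.089,.030)):
  c=s['tool_pos'].copy();c[2]=z; print(proj(p,c+k*rot(s['ee_rot'])[:,0]))
E
```

```text
[0.53568247 0.22548526 0.11047128] [-4.7589336  -2.41767285  9.44902839]
[124, 124, 123, 123, 124, 123, 123, 116, 95, 70, 64, 63, 63, 62, 65, 83, 112, 126, 128, 123, 119, 117, 111, 97, 99, 124, 177, 217, 225, 226, 227, 227, 227, 226, 226, 220, 181, 138, 119, 115, 117, 116, 115, 117, 115, 115, 116, 115, 116, 116, 118, 147, 184, 166, 130, 118, 117, 120, 148, 202]
[122, 123, 122, 122, 122, 121, 122, 119, 107, 79, 62, 58, 58, 56, 60, 69, 93, 113, 123, 122, 120, 119, 113, 100, 96, 113, 160, 208, 224, 226, 227, 226, 226, 226, 227, 222, 199, 148, 113, 105, 105, 105, 107, 105, 106, 105, 105, 105, 104, 106, 107, 110, 121, 125, 114, 107, 108, 112, 129, 170]
[315.79724562 199.48520464]
[315.79448239 198.99225041]
[315.78527971 210.37393571]
```

```bash
cat > arc.py <<'E'
from h import *
from scipy.optimize import least_squares
def fit(pts,r):
    pts=np.array(pts)[:,:2]; f=least_squares(lambda c:np.hypot(*(pts-c).T)-r,pts.mean(0)-[r*.9,0],loss='soft_l1',f_scale=.001); return f.x,np.sqrt(np.mean(f.fun**2)),len(pts)
def edges(g,us,v0,v1,sign):
    o=[]
    for u in us:
        d=np.gradient(g[v0:v1,u].astype(float))*sign; i=int(np.argmax(d)); 
        if 0<i<len(d)-1:
            a,b,c=d[i-1:i+2]; o.append((u,v0+i+.5*(a-c)/(a-2*b+c+1e-9)))
    return o
E
python3 - <<'E'
from arc import *
import pickle
p,im,s=pickle.load(open('w5.pkl','rb')); g=cv2.cvtColor(im,cv2.COLOR_RGB2GRAY); T=rot(s['ee_rot']);t=s['tool_pos']
def show(nm,E,r,z):
    c,e,k=fit([onplane(p,u,v,z) for u,v in E],r); d=T.T@np.array([c[0]-t[0],c[1]-t[1],0]); print(nm,z,c.round(4),'tool',d[:2].round(4),'rms',e.round(5),k)
us=range(285,347,2)
E1=edges(g,us,183,202,-1); E2=edges(g,us,203,222,1)
print([round(v,1) for u,v in E1]);print([round(v,1) for u,v in E2])
show('cup outer',E1,.037,.091)
for z in(.089,.091,.094): show('flange',E2,.030,z)
E
```

```text
[np.float64(188.9), np.float64(191.9), np.float64(191.9), np.float64(195.0), np.float64(195.0), np.float64(195.0), np.float64(194.3), np.float64(194.1), np.float64(193.8), np.float64(193.5), np.float64(193.2), np.float64(193.0), np.float64(192.8), np.float64(192.4), np.float64(192.2), np.float64(192.1), np.float64(192.5), np.float64(192.8), np.float64(193.0), np.float64(193.0), np.float64(193.2), np.float64(193.9), np.float64(194.0), np.float64(194.5), np.float64(194.8), np.float64(195.0), np.float64(195.0), np.float64(194.9), np.float64(198.1), np.float64(198.1), np.float64(198.0)]
[np.float64(218.1), np.float64(217.1), np.float64(216.2), np.float64(215.2), np.float64(214.2), np.float64(213.3), np.float64(212.5), np.float64(211.8), np.float64(211.3), np.float64(211.0), np.float64(210.9), np.float64(210.5), np.float64(210.3), np.float64(210.0), np.float64(209.7), np.float64(209.4), np.float64(209.4), np.float64(209.8), np.float64(210.2), np.float64(210.4), np.float64(210.8), np.float64(211.1), np.float64(211.4), np.float64(211.7), np.float64(212.3), np.float64(213.2), np.float64(214.1), np.float64(215.1), np.float64(216.0), np.float64(217.0), np.float64(217.8)]
cup outer 0.091 [0.5396 0.2266] tool [ 0.0038 -0.0015] rms 0.00102 31
flange 0.089 [0.536  0.2258] tool [ 0.0003 -0.0004] rms 0.0001 31
flange 0.091 [0.5367 0.2257] tool [ 0.001  -0.0004] rms 0.0001 31
flange 0.094 [0.5377 0.2257] tool [ 0.002  -0.0003] rms 0.00011 31
```

The far-rim arc says the cup is about 3 mm further along +x than the body. I back off slightly, shift and set down again.

move_arm:
  moves:
    - {"x": 0,"y": 0,"z": -0.015,"wx": 0,"wy": 0,"wz": 0,"claw": 1}
    - {"x": 0.005,"y": 0,"z": -0.015,"wx": 0,"wy": 0,"wz": 0,"claw": 1}
    - {"x": 0.009,"y": -0.001,"z": -0.015,"wx": 0,"wy": 0,"wz": 0,"claw": 1}
    - {"x": 0.009,"y": -0.001,"z": -0.01,"wx": 0,"wy": 0,"wz": 0,"claw": 1}
    - {"x": 0.009,"y": -0.001,"z": -0.006,"wx": 0,"wy": 0,"wz": 0,"claw": 1}
    - {"x": 0.009,"y": -0.001,"z": -0.003,"wx": 0,"wy": 0,"wz": 0,"claw": 1}
    - {"x": 0.009,"y": -0.001,"z": -0.003,"wx": 0,"wy": 0,"wz": 0,"claw": 1}

```text
clock: 10.07
tool_pos: [0.5372, 0.2254, 0.1105]
ee_rot: [180.0, 0.1, -5.2]
wrist_force: [-7.8, -2.7, 8.3]
opening: 0.0465
grip_force: 54.6
```

```bash
cat > meas.py <<'E'
from rig import env
from arc import *
p=env.camera_params('wrist'); im=env.capture('wrist'); s=env.state()
g=cv2.cvtColor(im,cv2.COLOR_RGB2GRAY); T=rot(s['ee_rot']);t=s['tool_pos']; print(t,s['wrist_force'].round(1),s['torque'].round(2))
print(g[183:240,316].tolist())
def show(nm,E,r,z):
    c,e,k=fit([onplane(p,u,v,z) for u,v in E],r); d=T.T@np.array([c[0]-t[0],c[1]-t[1],0]); print(nm,z,c.round(4),'tool',d[:2].round(4),'rms',e.round(5),k)
us=range(295,337,2)
E1=edges(g,us,183,202,-1); E2=edges(g,us,203,222,1); E3=edges(g,us,193,205,1)
print(np.round([v for u,v in E1],1));print(np.round([v for u,v in E2],1));print(np.round([v for u,v in E3],1))
show('cup outer',E1,.037,.091);show('cup inner',E3,.0325,.091)
for z in(.089,.093): show('flange',E2,.030,z)
E
python3 meas.py
```

```text
[0.5372144  0.22541498 0.11049119] [-8.1 -1.9  8.5] [-0.17  1.37  0.07]
[124, 123, 123, 122, 122, 122, 122, 122, 120, 122, 118, 105, 81, 62, 59, 57, 59, 60, 70, 93, 118, 128, 127, 124, 119, 118, 132, 182, 218, 225, 227, 227, 227, 227, 227, 226, 219, 183, 137, 104, 67, 30, 20, 16, 15, 13, 16, 44, 79, 101, 109, 112, 125, 151, 134, 116, 112]
[197.3 196.9 196.3 196.3 195.8 195.8 195.4 195.2 194.9 194.8 194.5 194.8
 194.9 194.9 195.  195.3 196.2 196.7 196.9 197.3 197.9]
[213.4 212.6 211.9 211.5 211.3 211.  210.7 210.4 210.3 210.  209.6 210.2
 210.3 210.3 210.7 210.9 211.3 211.6 212.  212.6 213.4]
[203.2 202.9 202.4 202.1 202.  202.2 202.5]
cup outer 0.091 [0.5395 0.226 ] tool [ 0.0022 -0.0008] rms 0.00012 21
cup inner 0.091 [0.5398 0.2243] tool [0.0027 0.0009] rms 0.0001 7
flange 0.089 [0.5374 0.2258] tool [ 0.0002 -0.0004] rms 0.0001 21
flange 0.093 [0.5388 0.2257] tool [ 0.0015 -0.0004] rms 9e-05 21
```

move_arm:
  moves:
    - {"x": 0,"y": 0,"z": -0.009,"wx": 0,"wy": 0,"wz": 0,"claw": 1}
    - {"x": 0.003,"y": 0,"z": -0.009,"wx": 0,"wy": 0,"wz": 0,"claw": 1}
    - {"x": 0.003,"y": 0,"z": -0.006,"wx": 0,"wy": 0,"wz": 0,"claw": 1}
    - {"x": 0.003,"y": 0,"z": -0.002,"wx": 0,"wy": 0,"wz": 0,"claw": 1}
    - {"x": 0.003,"y": 0,"z": -0.002,"wx": 0,"wy": 0,"wz": 0,"claw": 1}

```text
clock: 10.75
tool_pos: [0.5374, 0.2255, 0.1105]
ee_rot: [180.0, 0.2, -5.2]
wrist_force: [-10.5, -0.9, 8.1]
opening: 0.0468
grip_force: 54.5
```

```bash
python3 meas.py
```

```text
[0.53738066 0.2254737  0.11052013] [-10.6  -0.6   7.5] [-0.01  1.69 -0.05]
[123, 123, 123, 123, 121, 122, 121, 123, 121, 120, 119, 109, 82, 64, 58, 59, 59, 61, 63, 84, 113, 126, 126, 125, 121, 117, 134, 181, 219, 226, 226, 226, 227, 227, 226, 226, 220, 182, 137, 104, 67, 32, 18, 17, 12, 17, 18, 43, 78, 100, 109, 113, 126, 150, 136, 114, 112]
[197.6 196.9 196.7 196.3 196.1 195.9 195.6 195.3 195.  194.9 194.8 195.
 195.2 195.  195.1 195.5 196.4 196.8 197.  197.4 198. ]
[213.6 212.6 211.9 211.5 211.4 211.4 211.  210.5 210.4 210.  209.6 210.2
 210.4 210.4 210.6 210.9 211.3 211.6 212.  212.6 213.4]
[203.3 203.  202.3 202.2 202.4 202.9]
cup outer 0.091 [0.5395 0.226 ] tool [ 0.0021 -0.0007] rms 0.00011 21
cup inner 0.091 [0.5398 0.2242] tool [0.0025 0.001 ] rms 0.00017 6
flange 0.089 [0.5375 0.2258] tool [ 0.0001 -0.0004] rms 0.00013 21
flange 0.093 [0.5389 0.2257] tool [ 0.0015 -0.0004] rms 0.00012 21
```

move_arm:
  moves:
    - {"x": 0,"y": 0,"z": -0.012,"wx": 0,"wy": 0,"wz": 0,"claw": 1}
    - {"x": -0.003,"y": 0,"z": -0.012,"wx": 0,"wy": 0,"wz": 0,"claw": 1}
    - {"x": -0.006,"y": 0,"z": -0.012,"wx": 0,"wy": 0,"wz": 0,"claw": 1}
    - {"x": -0.006,"y": 0,"z": -0.012,"wx": 0,"wy": 0,"wz": 0,"claw": 1}

```text
clock: 11.3
tool_pos: [0.537, 0.2253, 0.1132]
ee_rot: [180.0, -0.1, -5.2]
wrist_force: [-1.2, 0.5, -1.7]
opening: 0.0468
grip_force: 53.4
```

move_arm:
  moves:
    - {"x": 0,"y": 0,"z": 0.003,"wx": 0,"wy": 0,"wz": 0,"claw": 1}
    - {"x": 0,"y": 0,"z": 0.006,"wx": 0,"wy": 0,"wz": 0,"claw": 1}
    - {"x": 0,"y": 0,"z": 0.008,"wx": 0,"wy": 0,"wz": 0,"claw": 1}
    - {"x": 0,"y": 0,"z": 0.008,"wx": 0,"wy": 0,"wz": 0,"claw": 1}

```text
clock: 11.8
tool_pos: [0.537, 0.2255, 0.111]
ee_rot: [-180.0, -0.1, -5.2]
wrist_force: [-2.6, 0.3, -1.0]
opening: 0.0465
grip_force: 53.6
```

```bash
python3 - <<'E'
from rig import env
from arc import *
p=env.camera_params('wrist'); im=env.capture('wrist'); s=env.state()
g=cv2.cvtColor(im,cv2.COLOR_RGB2GRAY); T=rot(s['ee_rot']);t=s['tool_pos']; print(t,s['wrist_force'].round(1))
# drum top widest rows
hsv=cv2.cvtColor(im,cv2.COLOR_RGB2HSV)
for v in range(270,292,4): print(v,g[v,255:285].tolist(),g[v,350:375].tolist())
print(g[300:335,316].tolist())
save('pics/w6.png',im,2.5,(200,170,440,380))
E
```

```text
[0.53701827 0.22547572 0.1110423 ] [-3.4  0.4 -1.3]
270 [111, 111, 110, 113, 110, 95, 65, 36, 27, 33, 23, 27, 42, 79, 113, 131, 135, 136, 136, 134, 133, 128, 125, 131, 135, 135, 136, 135, 136, 135] [136, 134, 128, 124, 129, 133, 134, 135, 136, 135, 132, 119, 89, 49, 26, 26, 26, 28, 34, 59, 88, 106, 111, 112, 112]
274 [112, 110, 111, 106, 88, 54, 30, 27, 27, 26, 27, 34, 66, 104, 130, 134, 135, 134, 133, 132, 126, 123, 131, 134, 136, 135, 136, 135, 136, 134] [134, 135, 134, 131, 124, 124, 130, 133, 134, 135, 136, 130, 112, 72, 36, 24, 26, 26, 25, 32, 48, 77, 103, 111, 112]
278 [110, 108, 101, 77, 45, 30, 26, 27, 25, 25, 35, 67, 105, 129, 136, 136, 136, 135, 132, 122, 120, 130, 134, 133, 135, 135, 136, 135, 134, 136] [134, 137, 135, 134, 131, 124, 122, 130, 134, 134, 136, 134, 130, 111, 72, 37, 24, 24, 25, 26, 30, 39, 64, 95, 107]
282 [128, 114, 83, 48, 33, 31, 26, 27, 22, 31, 52, 95, 126, 133, 134, 134, 134, 131, 119, 102, 103, 120, 130, 134, 134, 135, 135, 134, 135, 137] [135, 135, 135, 133, 124, 108, 102, 117, 130, 134, 134, 136, 135, 128, 105, 60, 29, 25, 23, 23, 29, 32, 40, 64, 102]
286 [142, 128, 97, 54, 38, 34, 27, 26, 23, 28, 46, 90, 126, 135, 136, 136, 133, 129, 116, 98, 95, 107, 125, 134, 134, 134, 135, 136, 135, 135] [134, 133, 134, 129, 115, 97, 95, 109, 126, 132, 134, 135, 134, 130, 105, 58, 28, 23, 22, 27, 33, 36, 51, 87, 123]
290 [97, 95, 78, 52, 39, 35, 30, 27, 25, 25, 35, 68, 105, 129, 133, 135, 134, 133, 126, 110, 98, 98, 111, 128, 135, 135, 133, 134, 134, 134] [135, 134, 131, 117, 101, 96, 105, 121, 131, 134, 133, 134, 131, 115, 79, 41, 25, 24, 24, 27, 36, 35, 43, 67, 91]
[136, 134, 133, 134, 134, 135, 134, 135, 133, 135, 134, 134, 130, 114, 104, 100, 102, 103, 104, 104, 106, 113, 125, 132, 134, 134, 130, 123, 118, 113, 113, 111, 115, 121, 127]
```

View pics/w6.png

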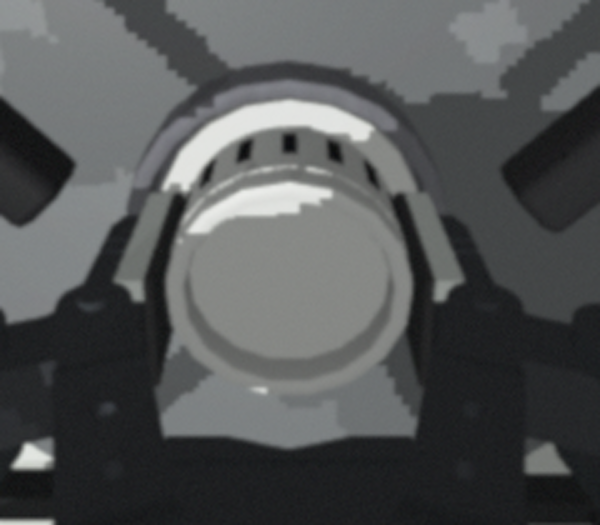

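The last allowed picture shows the body standing inside the cup, its flange surrounded by the rim and a slightly larger gap on the far side. The drum top is at crop (290,290), level between the pads. Releasing.

move_arm:
  moves:
    - {"x": 0,"y": 0,"z": 0.001,"wx": 0,"wy": 0,"wz": 0,"claw": 0.5}
    - {"x": 0,"y": 0,"z": 0.001,"wx": 0,"wy": 0,"wz": 0,"claw": 0.3}
    - {"x": 0,"y": 0,"z": 0.001,"wx": 0,"wy": 0,"wz": 0,"claw": 0.2}
    - {"x": 0,"y": 0,"z": 0.001,"wx": 0,"wy": 0,"wz": 0,"claw": 0}
    - {"x": 0,"y": 0,"z": 0.001,"wx": 0,"wy": 0,"wz": 0,"claw": 0}
    - {"x": 0,"y": 0,"z": 0.001,"wx": 0,"wy": 0,"wz": 0,"claw": 0}

```text
clock: 12.6
tool_pos: [0.5369, 0.2254, 0.1107]
ee_rot: [-180.0, -0.1, -5.2]
wrist_force: [-0.6, -0.3, 0.6]
opening: 0.0853
grip_force: 0.0
```

```bash
python3 meas.py; python3 - <<'E'
from rig import env
from h import *
im=env.capture('wrist'); g=cv2.cvtColor(im,cv2.COLOR_RGB2GRAY)
for v in (278,286): print(v,g[v,255:285].tolist(),g[v,350:375].tolist())
print(g[300:335,316].tolist())
E
```

```text
[0.53687409 0.22542119 0.11066125] [1.  0.8 0.5] [ 0.   -0.01  0.03]
[124, 123, 123, 123, 121, 123, 122, 122, 122, 121, 115, 92, 70, 61, 59, 60, 61, 65, 81, 110, 125, 127, 125, 122, 119, 118, 147, 203, 224, 227, 227, 227, 227, 227, 226, 225, 217, 166, 115, 86, 54, 26, 14, 20, 13, 18, 23, 53, 94, 108, 110, 115, 130, 149, 132, 114, 107]
[197.  196.4 195.9 195.8 195.2 195.1 194.9 194.7 194.3 194.1 194.  194.2
 194.7 194.9 195.  195.2 195.8 196.  196.4 196.8 197.1]
[213.2 212.2 211.6 211.3 211.  210.7 210.4 210.2 209.9 209.6 209.3 209.5
 209.8 210.1 210.4 210.6 211.  211.3 211.8 212.1 213. ]
[203.4 203.  202.4 202.2 202.1 201.8 201.5 201.3 201.6 201.9 202.2 202.5
 203. ]
cup outer 0.091 [0.5394 0.226 ] tool [ 0.0024 -0.0008] rms 0.0001 21
cup inner 0.091 [0.5398 0.2259] tool [ 0.0029 -0.0007] rms 0.00012 13
flange 0.089 [0.5372 0.2258] tool [ 0.0003 -0.0004] rms 0.00011 21
flange 0.093 [0.5386 0.2256] tool [ 0.0017 -0.0004] rms 0.0001 21
278 [93, 90, 92, 90, 87, 82, 69, 58, 53, 53, 57, 76, 107, 129, 135, 135, 135, 134, 132, 125, 118, 126, 133, 134, 134, 135, 134, 135, 135, 135] [135, 135, 136, 135, 133, 123, 117, 127, 133, 135, 134, 135, 133, 121, 94, 66, 55, 60, 68, 73, 73, 72, 72, 72, 71]
286 [113, 112, 107, 96, 90, 88, 88, 91, 89, 84, 83, 99, 125, 134, 136, 133, 136, 130, 121, 103, 95, 102, 121, 132, 135, 134, 136, 135, 135, 134] [135, 134, 133, 130, 116, 98, 96, 110, 127, 134, 135, 135, 135, 130, 117, 90, 75, 74, 73, 69, 70, 69, 69, 70, 68]
[135, 133, 135, 133, 134, 134, 135, 134, 135, 134, 134, 134, 129, 113, 103, 101, 101, 104, 105, 104, 107, 115, 129, 136, 134, 133, 129, 123, 115, 114, 112, 112, 113, 115, 124]
```

Body is home and released, unmoved by the release. Now up and over to the ring.

```bash
python3 - <<'E'
from h import *
n=np.array([-.5735,-.0095,.8192]); b=np.array([.501,-.1212,.0466])
go(b+.15*n+[0,.1,.08],(180,-35,.95)); go(b+.15*n,(180,-35,.95))
E
```

```text
xyz [-0.329   0.8603 -0.4632] w [ 0.0418  0.7758 -0.1325] rows 4.9487445673712775 3.3145652778239842
xyz [-0.299   1.1923 -0.1966] w [ 0.0418  0.7758 -0.1325] rows 5.975045633778357 3.3145652778239842
```

move_arm:
  moves:
    - {"x": 0,"y": 0,"z": -0.05,"wx": 0,"wy": 0,"wz": 0,"claw": 0}
    - {"x": 0,"y": 0,"z": -0.2,"wx": 0,"wy": 0,"wz": 0,"claw": 0}
    - {"x": 0,"y": 0,"z": -0.4,"wx": 0,"wy": 0,"wz": 0,"claw": 0}
    - {"x": -0.05,"y": 0,"z": -0.6,"wx": 0,"wy": 0,"wz": 0,"claw": 0}
    - {"x": -0.2,"y": 0.15,"z": -0.65,"wx": 0,"wy": 0,"wz": 0,"claw": 0}
    - {"x": -0.35,"y": 0.3,"z": -0.65,"wx": 0,"wy": 0,"wz": 0,"claw": 0}
    - {"x": -0.4,"y": 0.5,"z": -0.65,"wx": 0,"wy": 0,"wz": 0,"claw": 0}
    - {"x": -0.4,"y": 0.7,"z": -0.65,"wx": 0,"wy": 0.2,"wz": -0.05,"claw": 0}
    - {"x": -0.4,"y": 0.9,"z": -0.6,"wx": 0,"wy": 0.4,"wz": -0.1,"claw": 0}
    - {"x": -0.4,"y": 1,"z": -0.55,"wx": 0,"wy": 0.6,"wz": -0.1,"claw": 0}
    - {"x": -0.4,"y": 1,"z": -0.5,"wx": 0,"wy": 0.77,"wz": -0.1,"claw": 0}
    - {"x": -0.4,"y": 1,"z": -0.45,"wx": 0,"wy": 0.77,"wz": -0.1,"claw": 0}

```text
clock: 14.2
tool_pos: [0.3888, -0.063, 0.2449]
ee_rot: [178.3, -34.7, -0.2]
wrist_force: [0.5, 0.7, -0.2]
opening: 0.0852
grip_force: 0.0
```

```bash
python3 - <<'E'
from rig import env
from h import *
n=np.array([-.5735,-.0095,.8192]); b=np.array([.501,-.1212,.0466])
print(env.state()['joint_pos'].round(1))
go(b+.15*n,(180,-35,.95)); go(b+.09*n,(180,-35,.95))
E
```

```text
[-25.1 -54.6 143.6  14.4  59.   61.7]
xyz [-0.071   0.191   0.2622] w [ 0.0513  0.0066 -0.0205] rows 1.5940765193512356 0.2337880969537048
xyz [-0.0701  0.183   0.462 ] w [ 0.0513  0.0066 -0.0205] rows 2.40898922140489 0.2337880969537048
```

move_arm:
  moves:
    - {"x": -0.04,"y": 0.12,"z": 0.05,"wx": 0.05,"wy": 0,"wz": -0.02,"claw": 0}
    - {"x": -0.07,"y": 0.183,"z": 0.15,"wx": 0.05,"wy": 0.007,"wz": -0.02,"claw": 0}
    - {"x": -0.07,"y": 0.183,"z": 0.32,"wx": 0.05,"wy": 0.007,"wz": -0.02,"claw": 0}
    - {"x": -0.07,"y": 0.183,"z": 0.462,"wx": 0.05,"wy": 0.007,"wz": -0.02,"claw": 0}
    - {"x": -0.07,"y": 0.183,"z": 0.462,"wx": 0.05,"wy": 0.007,"wz": -0.02,"claw": 0}
    - {"x": -0.07,"y": 0.183,"z": 0.462,"wx": 0.05,"wy": 0.007,"wz": -0.02,"claw": 0}

```text
clock: 14.95
tool_pos: [0.4515, -0.121, 0.1222]
ee_rot: [180.0, -35.0, 1.2]
wrist_force: [0.0, 0.0, 0.3]
opening: 0.0853
grip_force: 0.0
```

```bash
cat > ring.py <<'E'
from rig import env
from h import *
import sys
h=float(sys.argv[1]); b0=np.array(eval(sys.argv[2])); R0=float(sys.argv[3]); dt=float(sys.argv[4]); col=sys.argv[5]
p=env.camera_params('wrist'); im=env.capture('wrist'); s=env.state(); T=rot(s['ee_rot']); t=s['tool_pos']
n=np.array([-.5735,-.0095,.8192]); hsv=cv2.cvtColor(im,cv2.COLOR_RGB2HSV)
c0=proj(p,b0+h*n); print('tcp',t,'expected px',c0)
m=cv2.inRange(hsv,(12,80,50),(38,255,255)) if col=='brass' else cv2.inRange(hsv,(0,0,0),(180,255,60))
w=75; k=np.zeros_like(m); u,v=c0.astype(int); k[max(v-w,0):v+w,u-w:u+w]=255; m&=k
if col=='black': m=cv2.morphologyEx(m,cv2.MORPH_OPEN,np.ones((5,5)))
cc=max(cv2.findContours(m,0,1)[0],key=cv2.contourArea); e=cv2.fitEllipse(cv2.convexHull(cc)); print(e,cv2.boundingRect(cc))
for hh in(h,):
    X=onpl(p,*e[0],b0+hh*n,n); x,y,W,H=cv2.boundingRect(cc)
    l=[onpl(p,a,e[0][1],b0+hh*n,n) for a in(x-.5,x+W-.5)]; f=[onpl(p,e[0][0],a,b0+hh*n,n) for a in(y-.5,y+H-.5)]
    print('base',(X-hh*n).round(4),'W',np.linalg.norm(l[0]-l[1]).round(4),'H',np.linalg.norm(f[0]-f[1]).round(4),'bbox ctr base',((l[0]+l[1])/2-hh*n).round(4),((f[0]+f[1])/2-hh*n).round(4),'toolxy',(T.T@(X-t)).round(4))
go(X-h*n+dt*n,(180,-35,.95),s)
E
python3 ring.py .018 "[.501,-.1212,.0466]" .027 .022 brass
```

```text
tcp [ 0.45165165 -0.12141129  0.12320884] expected px [317.03094931 229.30450143]
((316.65777587890625, 228.31240844726562), (69.71949768066406, 71.09835815429688), 98.5324478149414) (281, 194, 72, 70)
base [ 0.5017 -0.1209  0.0471] W 0.0538 H 0.0567 bbox ctr base [ 0.5016 -0.1208  0.0471] [ 0.5006 -0.1209  0.0463] toolxy [-0.0029  0.0004  0.0731]
xyz [-0.0095  0.0012  0.2302] w [-0.0007 -0.0024  0.0041] rows 1.105772884123371 0.020096589017655302
```

move_arm:
  moves:
    - {"x": -0.0135,"y": 0.001,"z": 0.08,"wx": 0,"wy": -0.002,"wz": 0.004,"claw": 0}
    - {"x": -0.0135,"y": 0.001,"z": 0.15,"wx": 0,"wy": -0.002,"wz": 0.004,"claw": 0}
    - {"x": -0.0135,"y": 0.001,"z": 0.2,"wx": 0,"wy": -0.002,"wz": 0.004,"claw": 0}
    - {"x": -0.0135,"y": 0.001,"z": 0.23,"wx": 0,"wy": -0.002,"wz": 0.004,"claw": 0}
    - {"x": -0.0135,"y": 0.001,"z": 0.23,"wx": 0,"wy": -0.002,"wz": 0.004,"claw": 0}
    - {"x": -0.0135,"y": 0.001,"z": 0.23,"wx": 0,"wy": -0.002,"wz": 0.004,"claw": 0}

```text
clock: 15.75
tool_pos: [0.4872, -0.1212, 0.0633]
ee_rot: [-179.9, -35.0, 0.9]
wrist_force: [-0.3, -0.0, -0.3]
opening: 0.0855
grip_force: 0.0
```

```bash
python3 ring.py .018 "[.501,-.1212,.0466]" .027 .022 brass; python3 - <<'E'
from rig import env
print(env.state()['wrist_force'])
E
```

```text
tcp [ 0.48709365 -0.12116204  0.06312313] expected px [316.16514632 273.93106532]
((315.62274169921875, 271.2145080566406), (101.06725311279297, 105.83109283447266), 92.44357299804688) (263, 221, 106, 101)
base [ 0.5023 -0.1209  0.0475] W 0.0537 H 0.0585 bbox ctr base [ 0.5023 -0.1208  0.0475] [ 0.5009 -0.1209  0.0465] toolxy [ 0.0035 -0.      0.0035]
xyz [ 0.0116 -0.     -0.0016] w [-0.0004  0.0006 -0.0019] rows 0.056326676672248256 0.008549888081443127
[ 0.42424545 -0.15865161 -0.23421939]
```

Ring width reads 53.7 mm as expected, and its near rim edge puts its centre within 0.5 mm of the jaws. Gripping and lifting.

move_arm:
  moves:
    - {"x": 0,"y": 0,"z": 0,"wx": 0,"wy": 0,"wz": 0,"claw": 0.5}
    - {"x": 0,"y": 0,"z": 0,"wx": 0,"wy": 0,"wz": 0,"claw": 1}
    - {"x": 0,"y": 0,"z": 0,"wx": 0,"wy": 0,"wz": 0,"claw": 1}
    - {"x": 0,"y": 0,"z": 0,"wx": 0,"wy": 0,"wz": 0,"claw": 1}
    - {"x": 0,"y": 0,"z": 0,"wx": 0,"wy": 0,"wz": 0,"claw": 1}
    - {"x": 0,"y": 0,"z": -0.02,"wx": 0,"wy": 0,"wz": 0,"claw": 1}
    - {"x": 0,"y": 0,"z": -0.08,"wx": 0,"wy": 0,"wz": 0,"claw": 1}
    - {"x": 0,"y": 0,"z": -0.2,"wx": 0,"wy": 0,"wz": 0,"claw": 1}
    - {"x": 0.1,"y": 0,"z": -0.35,"wx": 0,"wy": 0,"wz": 0,"claw": 1}
    - {"x": 0.25,"y": 0,"z": -0.5,"wx": 0,"wy": 0,"wz": 0,"claw": 1}
    - {"x": 0.4,"y": 0,"z": -0.6,"wx": 0,"wy": 0,"wz": 0,"claw": 1}
    - {"x": 0.4,"y": 0,"z": -0.6,"wx": 0,"wy": 0,"wz": 0,"claw": 1}
  newtons: 50

```text
clock: 17.3
tool_pos: [0.4845, -0.1222, 0.2849]
ee_rot: [179.8, -35.4, 1.0]
wrist_force: [0.7, 0.8, -2.4]
opening: 0.0521
grip_force: 53.6
```

```bash
python3 - <<'E'
from h import *
go((.46,.08,.32),(180,0,-5.2));go((.5372,.2256,.25),(180,0,-5.2))
E
```

```text
xyz [ 0.0109 -0.6749 -0.1379] w [-0.0386 -0.7854  0.1328] rows 3.3069849932369064 3.3537736442497583
xyz [ 0.0928 -1.1567  0.2048] w [-0.0386 -0.7854  0.1328] rows 5.656067395034783 3.3537736442497583
```

move_arm:
  moves:
    - {"x": 0,"y": -0.1,"z": -0.06,"wx": 0,"wy": -0.1,"wz": 0.02,"claw": 1}
    - {"x": 0,"y": -0.25,"z": -0.12,"wx": -0.01,"wy": -0.25,"wz": 0.04,"claw": 1}
    - {"x": 0.01,"y": -0.4,"z": -0.14,"wx": -0.02,"wy": -0.4,"wz": 0.06,"claw": 1}
    - {"x": 0.01,"y": -0.55,"z": -0.14,"wx": -0.03,"wy": -0.55,"wz": 0.09,"claw": 1}
    - {"x": 0.01,"y": -0.7,"z": -0.14,"wx": -0.035,"wy": -0.7,"wz": 0.11,"claw": 1}
    - {"x": 0.03,"y": -0.85,"z": -0.1,"wx": -0.039,"wy": -0.785,"wz": 0.133,"claw": 1}
    - {"x": 0.05,"y": -1,"z": -0.05,"wx": -0.039,"wy": -0.785,"wz": 0.133,"claw": 1}
    - {"x": 0.05,"y": -1,"z": -0.05,"wx": -0.039,"wy": -0.785,"wz": 0.133,"claw": 1}
    - {"x": 0.05,"y": -1,"z": -0.05,"wx": -0.039,"wy": -0.785,"wz": 0.133,"claw": 1}

```text
clock: 18.42
tool_pos: [0.4805, 0.1782, 0.2982]
ee_rot: [-179.9, 0.7, -5.2]
wrist_force: [-0.6, 0.1, -1.2]
opening: 0.0522
grip_force: 53.6
```

```bash
python3 - <<'E'
from h import *
go((.5372,.2256,.175),(180,0,-5.2))
E
```

```text
xyz [ 0.1784 -0.1735  0.409 ] w [-0.0029  0.0146 -0.0004] rows 2.2979141986559144 0.06268868285889462
```

move_arm:
  moves:
    - {"x": 0.1,"y": -0.1,"z": 0.05,"wx": 0,"wy": 0.015,"wz": 0,"claw": 1}
    - {"x": 0.178,"y": -0.173,"z": 0.15,"wx": -0.003,"wy": 0.015,"wz": 0,"claw": 1}
    - {"x": 0.178,"y": -0.173,"z": 0.28,"wx": -0.003,"wy": 0.015,"wz": 0,"claw": 1}
    - {"x": 0.178,"y": -0.173,"z": 0.38,"wx": -0.003,"wy": 0.015,"wz": 0,"claw": 1}
    - {"x": 0.178,"y": -0.173,"z": 0.41,"wx": -0.003,"wy": 0.015,"wz": 0,"claw": 1}
    - {"x": 0.178,"y": -0.173,"z": 0.41,"wx": -0.003,"wy": 0.015,"wz": 0,"claw": 1}
    - {"x": 0.178,"y": -0.173,"z": 0.41,"wx": -0.003,"wy": 0.015,"wz": 0,"claw": 1}

```text
clock: 19.3
tool_pos: [0.5392, 0.2258, 0.1786]
ee_rot: [-179.9, -0.4, -5.3]
wrist_force: [-0.1, -0.4, -0.5]
opening: 0.0522
grip_force: 53.6
```

```bash
cat > held.py <<'E'
from rig import env
from arc import *
p=env.camera_params('wrist'); im=env.capture('wrist'); s=env.state(); T=rot(s['ee_rot']); t=s['tool_pos']
hsv=cv2.cvtColor(im,cv2.COLOR_RGB2HSV);g=cv2.cvtColor(im,cv2.COLOR_RGB2GRAY)
print(t,s['ee_rot'].round(2),s['wrist_force'].round(1))
m=cv2.inRange(hsv,(12,80,40),(38,255,255)); m[:,:240]=0;m[:,395:]=0; m[350:]=0;m[:180]=0
cc=max(cv2.findContours(m,0,1)[0],key=cv2.contourArea); x,y,W,H=cv2.boundingRect(cc); print('ring bbox',x,y,W,H)
for hz in(-.006,-.004,-.002):
    q=[T.T@(onplane(p,*a,t[2]-hz-.0)-t) for a in((x-.5,y+H*.5),(x+W-.5,y+H*.5),(x+W/2,y+H-.5))] if 0 else [T.T@(onplane(p,*a,t[2]+hz)-t) for a in((x-.5,y+H*.5),(x+W-.5,y+H*.5),(x+W/2,y+H-.5))]
    print('top z rel tcp',hz,'width',(q[1][1]-q[0][1]).round(4),'y',((q[1][1]+q[0][1])/2).round(4),'x from near edge',(q[2][0]+.027).round(4))
print('col',g[140:y+20,316].tolist()); print('from 140')
E
python3 held.py
```

```text
[0.53925676 0.22596758 0.17869556] [-179.85   -0.36   -5.26] [ 0.6 -0.2 -1.4]
ring bbox 261 219 109 101
top z rel tcp -0.006 width 0.0562 y -0.0003 x from near edge -0.0011
top z rel tcp -0.004 width 0.0553 y -0.0003 x from near edge 0.0006
top z rel tcp -0.002 width 0.0545 y -0.0003 x from near edge 0.0023
col [130, 130, 131, 128, 129, 130, 130, 129, 128, 128, 127, 129, 129, 128, 128, 126, 128, 128, 127, 126, 128, 128, 127, 126, 126, 125, 126, 125, 125, 124, 124, 125, 125, 124, 116, 89, 65, 61, 75, 108, 124, 125, 121, 118, 143, 203, 225, 228, 228, 228, 228, 221, 177, 113, 54, 26, 34, 65, 98, 117, 135, 126, 123, 142, 155, 146, 137, 133, 135, 135, 134, 135, 137, 135, 134, 135, 134, 124, 92, 50, 25, 23, 29, 60, 94, 117, 147, 195, 216, 219, 217, 215, 212, 208, 207, 208, 212, 212, 213]
from 140
```

```bash
cat > fl.py <<'E'
from rig import env
from arc import *
import sys
p=env.camera_params('wrist'); im=env.capture('wrist'); s=env.state(); T=rot(s['ee_rot']); t=s['tool_pos']
g=cv2.cvtColor(im,cv2.COLOR_RGB2GRAY)
v=int(proj(p,[.5372+.030,.2257-.0027,.089])[1])
us=range(297,335,2)
for nm,sg,r,z,a,b in(('flange',1,.030,.089,v-6,v+6),('cup',-1,.037,.091,v-16,v-5)):
    E=edges(g,us,a,b,sg); c,e,k=fit([onplane(p,*q,z) for q in E],r); d=T.T@np.array([c[0]-t[0],c[1]-t[1],0]); print(nm,c.round(4),'tool',d[:2].round(4),'rms',e.round(5),k)
E
python3 fl.py
```

```text
flange [0.5373 0.2262] tool [-0.0018  0.    ] rms 0.00117 17
cup [0.5383 0.2264] tool [-0.0008 -0.0003] rms 0.00064 19
```

move_arm:
  moves:
    - {"x": -0.009,"y": 0,"z": 0.04,"wx": 0,"wy": -0.008,"wz": 0,"claw": 1}
    - {"x": -0.009,"y": 0,"z": 0.08,"wx": 0,"wy": -0.008,"wz": 0,"claw": 1}
    - {"x": -0.009,"y": 0,"z": 0.11,"wx": 0,"wy": -0.008,"wz": 0,"claw": 1}
    - {"x": -0.009,"y": 0,"z": 0.12,"wx": 0,"wy": -0.008,"wz": 0,"claw": 1}
    - {"x": -0.009,"y": 0,"z": 0.12,"wx": 0,"wy": -0.008,"wz": 0,"claw": 1}

```text
clock: 20.02
tool_pos: [0.5355, 0.2262, 0.1401]
ee_rot: [-179.9, 0.2, -5.2]
wrist_force: [0.0, 0.5, -1.0]
opening: 0.0522
grip_force: 53.6
```

move_arm:
  moves:
    - {"x": 0.002,"y": 0,"z": 0.005,"wx": 0,"wy": 0.003,"wz": 0,"claw": 1}
    - {"x": 0.002,"y": 0,"z": 0.01,"wx": 0,"wy": 0.003,"wz": 0,"claw": 1}
    - {"x": 0.002,"y": 0,"z": 0.015,"wx": 0,"wy": 0.003,"wz": 0,"claw": 1}
    - {"x": 0.002,"y": 0,"z": 0.018,"wx": 0,"wy": 0.003,"wz": 0,"claw": 1}
    - {"x": 0.002,"y": 0,"z": 0.018,"wx": 0,"wy": 0.003,"wz": 0,"claw": 1}

```text
clock: 20.65
tool_pos: [0.5361, 0.2261, 0.135]
ee_rot: [-179.9, 0.1, -5.2]
wrist_force: [-0.4, 0.3, -0.8]
opening: 0.0525
grip_force: 53.6
```

```bash
python3 held.py; python3 fl.py
```

```text
[0.53619895 0.22616002 0.13507217] [-1.7993e+02  5.0000e-02 -5.2400e+00] [-0.3  0.  -0.6]
ring bbox 261 219 109 102
top z rel tcp -0.006 width 0.0562 y -0.0004 x from near edge -0.0019
top z rel tcp -0.004 width 0.0553 y -0.0004 x from near edge -0.0002
top z rel tcp -0.002 width 0.0544 y -0.0004 x from near edge 0.0015
col [130, 130, 129, 129, 128, 128, 128, 128, 129, 127, 127, 127, 128, 126, 126, 128, 126, 128, 128, 127, 127, 125, 126, 124, 126, 127, 125, 125, 124, 124, 124, 124, 124, 123, 124, 123, 123, 123, 124, 122, 125, 123, 115, 86, 65, 60, 58, 65, 86, 115, 126, 126, 123, 118, 115, 146, 203, 225, 227, 227, 228, 227, 227, 226, 218, 162, 102, 54, 24, 19, 18, 21, 48, 85, 101, 106, 112, 105, 78, 45, 22, 20, 35, 61, 94, 114, 145, 194, 217, 219, 218, 214, 211, 210, 208, 209, 211, 212, 214]
from 140
flange [0.5372 0.2256] tool [0.001  0.0005] rms 0.00013 18
cup [0.5388 0.2264] tool [ 0.0026 -0.0004] rms 0.00015 19
```

move_arm:
  moves:
    - {"x": 0.002,"y": 0,"z": 0.004,"wx": 0,"wy": 0,"wz": 0,"claw": 1}
    - {"x": 0.002,"y": 0,"z": 0.008,"wx": 0,"wy": 0,"wz": 0,"claw": 1}
    - {"x": 0.002,"y": 0,"z": 0.01,"wx": 0,"wy": 0,"wz": 0,"claw": 1}
    - {"x": 0.002,"y": 0,"z": 0.01,"wx": 0,"wy": 0,"wz": 0,"claw": 1}

```text
clock: 21.25
tool_pos: [0.5367, 0.2261, 0.132]
ee_rot: [-179.9, 0.1, -5.2]
wrist_force: [-0.8, 0.0, -1.5]
opening: 0.0524
grip_force: 53.6
```

move_arm:
  moves:
    - {"x": 0,"y": 0,"z": 0.003,"wx": 0,"wy": 0,"wz": 0,"claw": 1}
    - {"x": 0,"y": 0,"z": 0.006,"wx": 0,"wy": 0,"wz": 0,"claw": 1}
    - {"x": 0,"y": 0,"z": 0.008,"wx": 0,"wy": 0,"wz": 0,"claw": 1}
    - {"x": 0,"y": 0,"z": 0.008,"wx": 0,"wy": 0,"wz": 0,"claw": 1}

```text
clock: 21.75
tool_pos: [0.5368, 0.2261, 0.1297]
ee_rot: [-179.9, 0.1, -5.2]
wrist_force: [0.3, 0.6, -0.6]
opening: 0.0522
grip_force: 53.6
```

move_arm:
  moves:
    - {"x": 0,"y": 0,"z": 0.003,"wx": 0,"wy": 0,"wz": 0,"claw": 1}
    - {"x": 0,"y": 0,"z": 0.006,"wx": 0,"wy": 0,"wz": 0,"claw": 1}
    - {"x": 0,"y": 0,"z": 0.006,"wx": 0,"wy": 0,"wz": 0,"claw": 1}

```text
clock: 22.12
tool_pos: [0.5373, 0.2263, 0.1294]
ee_rot: [-179.9, -0.0, -5.2]
wrist_force: [-3.3, -1.0, 5.3]
opening: 0.0523
grip_force: 54.2
```

Contact came 3.5 mm below the nominal height, exactly the same bias as for the body, so the foot is in the mouth. I ease off and release.

move_arm:
  moves:
    - {"x": -0.001,"y": 0,"z": -0.003,"wx": 0,"wy": 0,"wz": 0,"claw": 1}
    - {"x": -0.001,"y": 0,"z": -0.004,"wx": 0,"wy": 0,"wz": 0,"claw": 0.5}
    - {"x": -0.001,"y": 0,"z": -0.004,"wx": 0,"wy": 0,"wz": 0,"claw": 0.2}
    - {"x": -0.001,"y": 0,"z": -0.004,"wx": 0,"wy": 0,"wz": 0,"claw": 0.1}
    - {"x": -0.001,"y": 0,"z": -0.004,"wx": 0,"wy": 0,"wz": 0,"claw": 0}
    - {"x": -0.001,"y": 0,"z": -0.004,"wx": 0,"wy": 0,"wz": 0,"claw": 0}
    - {"x": -0.001,"y": 0,"z": -0.004,"wx": 0,"wy": 0,"wz": 0,"claw": 0}

```text
clock: 23.0
tool_pos: [0.5365, 0.2261, 0.129]
ee_rot: [-179.9, 0.1, -5.2]
wrist_force: [0.7, -0.3, 0.8]
opening: 0.0851
grip_force: 0.0
```

```bash
python3 held.py; python3 fl.py
```

```text
[0.53649297 0.22615226 0.12907174] [-1.7993e+02  6.0000e-02 -5.2400e+00] [-0.1 -0.   0.4]
ring bbox 262 217 107 103
top z rel tcp -0.006 width 0.0551 y -0.0004 x from near edge -0.0013
top z rel tcp -0.004 width 0.0542 y -0.0004 x from near edge 0.0004
top z rel tcp -0.002 width 0.0534 y -0.0004 x from near edge 0.0021
col [129, 131, 129, 130, 130, 130, 128, 127, 130, 128, 128, 129, 128, 127, 127, 127, 128, 127, 127, 127, 126, 126, 127, 126, 125, 126, 125, 124, 125, 125, 124, 125, 127, 124, 125, 124, 123, 124, 123, 124, 123, 124, 123, 123, 118, 103, 77, 61, 59, 61, 63, 82, 112, 127, 125, 124, 119, 114, 137, 195, 223, 227, 227, 227, 227, 219, 176, 142, 124, 106, 75, 45, 20, 13, 17, 18, 45, 73, 58, 31, 23, 26, 40, 69, 99, 119, 153, 200, 219, 219, 217, 214, 212, 209, 206, 209, 212]
from 140
flange [0.5372 0.2258] tool [0.0007 0.0003] rms 0.00011 18
cup [0.539  0.2262] tool [ 0.0024 -0.0002] rms 9e-05 19
```

move_arm:
  moves:
    - {"x": 0,"y": 0,"z": -0.05,"wx": 0,"wy": 0,"wz": 0,"claw": 0}
    - {"x": 0,"y": 0,"z": -0.2,"wx": 0,"wy": 0,"wz": 0,"claw": 0}
    - {"x": 0,"y": 0,"z": -0.4,"wx": 0,"wy": 0,"wz": 0,"claw": 0}
    - {"x": -0.05,"y": 0,"z": -0.55,"wx": 0,"wy": 0,"wz": 0,"claw": 0}
    - {"x": -0.15,"y": 0.15,"z": -0.6,"wx": 0,"wy": 0,"wz": 0,"claw": 0}
    - {"x": -0.25,"y": 0.3,"z": -0.6,"wx": 0,"wy": 0,"wz": 0,"claw": 0}
    - {"x": -0.3,"y": 0.5,"z": -0.6,"wx": 0,"wy": 0,"wz": 0,"claw": 0}
    - {"x": -0.3,"y": 0.7,"z": -0.6,"wx": 0,"wy": 0.1,"wz": -0.03,"claw": 0}
    - {"x": -0.3,"y": 0.9,"z": -0.6,"wx": 0,"wy": 0.3,"wz": -0.06,"claw": 0}
    - {"x": -0.3,"y": 1,"z": -0.55,"wx": 0,"wy": 0.5,"wz": -0.1,"claw": 0}
    - {"x": -0.3,"y": 1,"z": -0.5,"wx": 0,"wy": 0.7,"wz": -0.1,"claw": 0}
    - {"x": -0.3,"y": 1,"z": -0.5,"wx": 0,"wy": 0.77,"wz": -0.1,"claw": 0}

```text
clock: 24.6
tool_pos: [0.418, -0.0649, 0.2771]
ee_rot: [178.5, -34.6, -0.3]
wrist_force: [0.3, -0.0, 0.7]
opening: 0.0856
grip_force: 0.0
```

```bash
python3 - <<'E'
from h import *
n=np.array([-.5735,-.0095,.8192]); b=np.array([.505,-.221,.0485])
go(b+.09*n,(180,-35,.95))
E
```

```text
xyz [-0.1942  0.5095  0.5067] w [ 0.0487  0.0089 -0.0223] rows 3.5726691770432955 0.22836037164389433
```

move_arm:
  moves:
    - {"x": -0.05,"y": 0.15,"z": 0.05,"wx": 0.05,"wy": 0,"wz": -0.02,"claw": 0}
    - {"x": -0.1,"y": 0.3,"z": 0.12,"wx": 0.05,"wy": 0.009,"wz": -0.02,"claw": 0}
    - {"x": -0.15,"y": 0.45,"z": 0.25,"wx": 0.05,"wy": 0.009,"wz": -0.02,"claw": 0}
    - {"x": -0.194,"y": 0.51,"z": 0.4,"wx": 0.05,"wy": 0.009,"wz": -0.02,"claw": 0}
    - {"x": -0.194,"y": 0.51,"z": 0.507,"wx": 0.05,"wy": 0.009,"wz": -0.02,"claw": 0}
    - {"x": -0.194,"y": 0.51,"z": 0.507,"wx": 0.05,"wy": 0.009,"wz": -0.02,"claw": 0}
    - {"x": -0.194,"y": 0.51,"z": 0.507,"wx": 0.05,"wy": 0.009,"wz": -0.02,"claw": 0}

```text
clock: 25.48
tool_pos: [0.4557, -0.2219, 0.1257]
ee_rot: [-180.0, -35.1, 1.1]
wrist_force: [-0.0, -0.4, 0.3]
opening: 0.0853
grip_force: 0.0
```

```bash
python3 ring.py .015 "[.505,-.221,.0485]" .030 .0225 black
```

```text
tcp [ 0.45585455 -0.22211066  0.1262139 ] expected px [315.43861842 228.62898239]
((315.2875061035156, 226.75106811523438), (73.88920593261719, 76.16773986816406), 91.98013305664062) (278, 190, 76, 74)
base [ 0.5063 -0.2209  0.0494] W 0.058 H 0.0609 bbox ctr base [ 0.5063 -0.221   0.0494] [ 0.5053 -0.2209  0.0487] toolxy [-0.0029 -0.0004  0.0768]
xyz [-0.0096 -0.0013  0.2312] w [-0.0002 -0.0024  0.0024] rows 1.1105619505284108 0.014180332554183673
```

move_arm:
  moves:
    - {"x": -0.0145,"y": -0.001,"z": 0.08,"wx": 0,"wy": -0.002,"wz": 0.002,"claw": 0}
    - {"x": -0.0145,"y": -0.001,"z": 0.15,"wx": 0,"wy": -0.002,"wz": 0.002,"claw": 0}
    - {"x": -0.0145,"y": -0.001,"z": 0.2,"wx": 0,"wy": -0.002,"wz": 0.002,"claw": 0}
    - {"x": -0.0145,"y": -0.001,"z": 0.231,"wx": 0,"wy": -0.002,"wz": 0.002,"claw": 0}
    - {"x": -0.0145,"y": -0.001,"z": 0.231,"wx": 0,"wy": -0.002,"wz": 0.002,"claw": 0}
    - {"x": -0.0145,"y": -0.001,"z": 0.231,"wx": 0,"wy": -0.002,"wz": 0.002,"claw": 0}

```text
clock: 26.28
tool_pos: [0.4916, -0.2209, 0.0657]
ee_rot: [-179.9, -34.9, 0.9]
wrist_force: [-0.2, 0.3, 0.2]
opening: 0.0855
grip_force: 0.0
```

```bash
python3 - <<'E'
from rig import env
from h import *
p=env.camera_params('wrist'); im=env.capture('wrist'); s=env.state(); T=rot(s['ee_rot']); t=s['tool_pos']
g=cv2.cvtColor(im,cv2.COLOR_RGB2GRAY); hsv=cv2.cvtColor(im,cv2.COLOR_RGB2HSV); n=-T[:,2]
print(t,s['ee_rot'].round(1),s['wrist_force'].round(1))
for u in(300,330):print(u,[int(a) for a in g[200:345:1,u]])
for v in(268,280): print(v,g[v,245:275].tolist(),g[v,355:390].tolist())
E
```

```text
[ 0.4915739  -0.22092346  0.06558474] [-179.9  -34.9    0.9] [0.7 0.3 0.2]
300 [101, 151, 166, 170, 171, 171, 169, 171, 171, 170, 170, 171, 169, 170, 160, 116, 62, 27, 21, 22, 22, 26, 33, 29, 26, 25, 23, 22, 25, 29, 33, 32, 32, 33, 30, 31, 30, 31, 28, 27, 28, 28, 32, 30, 28, 28, 26, 27, 26, 29, 29, 25, 27, 25, 26, 26, 28, 26, 28, 26, 23, 26, 24, 28, 27, 25, 25, 26, 26, 31, 42, 56, 74, 94, 112, 118, 123, 122, 121, 116, 95, 73, 55, 41, 28, 24, 25, 23, 27, 23, 24, 22, 23, 24, 20, 21, 21, 23, 21, 21, 22, 22, 23, 24, 23, 20, 18, 22, 22, 20, 22, 21, 18, 19, 22, 22, 21, 22, 23, 45, 76, 93, 95, 97, 97, 96, 98, 110, 115, 117, 115, 115, 118, 118, 119, 119, 118, 116, 114, 116, 116, 118, 118, 118, 119]
330 [103, 150, 167, 170, 170, 170, 170, 170, 170, 170, 171, 170, 171, 168, 155, 107, 51, 22, 17, 20, 21, 24, 30, 28, 26, 28, 25, 25, 25, 29, 31, 34, 34, 31, 31, 29, 30, 30, 32, 27, 28, 28, 28, 28, 28, 28, 26, 24, 27, 28, 25, 27, 27, 26, 26, 28, 24, 25, 25, 25, 24, 25, 26, 28, 26, 28, 24, 33, 58, 94, 128, 147, 162, 170, 172, 172, 173, 173, 171, 171, 169, 161, 145, 123, 90, 57, 34, 25, 24, 23, 23, 22, 23, 22, 22, 22, 19, 21, 22, 24, 20, 22, 20, 19, 22, 21, 19, 20, 21, 22, 20, 21, 19, 23, 22, 23, 23, 22, 23, 37, 81, 123, 143, 147, 148, 144, 145, 178, 198, 193, 172, 159, 150, 133, 123, 121, 118, 117, 116, 116, 116, 118, 118, 120, 120]
268 [120, 119, 122, 132, 153, 165, 169, 168, 169, 169, 170, 169, 156, 121, 65, 29, 24, 24, 23, 27, 24, 26, 25, 27, 27, 24, 26, 23, 22, 24] [28, 22, 24, 28, 26, 26, 24, 25, 24, 25, 26, 26, 23, 26, 24, 25, 23, 32, 66, 120, 160, 168, 168, 169, 169, 169, 168, 169, 169, 168, 169, 169, 168, 167, 160]
280 [98, 98, 98, 96, 99, 99, 99, 99, 98, 100, 98, 98, 97, 91, 75, 44, 27, 21, 25, 23, 27, 24, 24, 27, 23, 26, 22, 25, 22, 26] [23, 27, 24, 23, 23, 26, 24, 25, 24, 24, 25, 27, 23, 24, 24, 25, 31, 50, 77, 99, 122, 142, 149, 148, 148, 148, 148, 148, 148, 149, 147, 148, 147, 147, 148]
```

The cap's grey centre dot lies at tool x −0.4 mm, centred laterally. Gripping and lifting.

move_arm:
  moves:
    - {"x": 0,"y": 0,"z": 0,"wx": 0,"wy": 0,"wz": 0,"claw": 0.5}
    - {"x": 0,"y": 0,"z": 0,"wx": 0,"wy": 0,"wz": 0,"claw": 1}
    - {"x": 0,"y": 0,"z": 0,"wx": 0,"wy": 0,"wz": 0,"claw": 1}
    - {"x": 0,"y": 0,"z": 0,"wx": 0,"wy": 0,"wz": 0,"claw": 1}
    - {"x": 0,"y": 0,"z": 0,"wx": 0,"wy": 0,"wz": 0,"claw": 1}
    - {"x": 0,"y": 0,"z": -0.02,"wx": 0,"wy": 0,"wz": 0,"claw": 1}
    - {"x": 0,"y": 0,"z": -0.08,"wx": 0,"wy": 0,"wz": 0,"claw": 1}
    - {"x": 0,"y": 0,"z": -0.2,"wx": 0,"wy": 0,"wz": 0,"claw": 1}
    - {"x": 0.1,"y": 0,"z": -0.35,"wx": 0,"wy": 0,"wz": 0,"claw": 1}
    - {"x": 0.25,"y": 0,"z": -0.5,"wx": 0,"wy": 0,"wz": 0,"claw": 1}
    - {"x": 0.4,"y": 0,"z": -0.6,"wx": 0,"wy": 0,"wz": 0,"claw": 1}
    - {"x": 0.4,"y": 0,"z": -0.6,"wx": 0,"wy": 0,"wz": 0,"claw": 1}
  newtons: 50

```text
clock: 27.82
tool_pos: [0.4889, -0.2223, 0.2876]
ee_rot: [179.7, -35.3, 1.2]
wrist_force: [0.1, -0.6, -1.9]
opening: 0.0581
grip_force: 55.0
```

```bash
python3 - <<'E'
from h import *
go((.46,.08,.32),(180,0,-5.2))
E
```

```text
xyz [ 4.0000e-04 -1.0086e+00 -1.3720e-01] w [-0.0373 -0.7837  0.1349] rows 4.885965127275001 3.3480768675540524
```

move_arm:
  moves:
    - {"x": 0,"y": -0.15,"z": -0.06,"wx": 0,"wy": -0.1,"wz": 0.02,"claw": 1}
    - {"x": 0,"y": -0.3,"z": -0.12,"wx": -0.01,"wy": -0.25,"wz": 0.04,"claw": 1}
    - {"x": 0,"y": -0.45,"z": -0.14,"wx": -0.02,"wy": -0.4,"wz": 0.06,"claw": 1}
    - {"x": 0,"y": -0.6,"z": -0.14,"wx": -0.03,"wy": -0.55,"wz": 0.09,"claw": 1}
    - {"x": 0,"y": -0.75,"z": -0.14,"wx": -0.035,"wy": -0.7,"wz": 0.11,"claw": 1}
    - {"x": 0,"y": -0.9,"z": -0.13,"wx": -0.037,"wy": -0.784,"wz": 0.135,"claw": 1}
    - {"x": 0,"y": -1,"z": -0.13,"wx": -0.037,"wy": -0.784,"wz": 0.135,"claw": 1}
    - {"x": 0,"y": -1,"z": -0.13,"wx": -0.037,"wy": -0.784,"wz": 0.135,"claw": 1}
    - {"x": 0,"y": -1,"z": -0.13,"wx": -0.037,"wy": -0.784,"wz": 0.135,"claw": 1}

```text
clock: 28.95
tool_pos: [0.459, 0.0778, 0.3121]
ee_rot: [-179.7, 0.6, -5.3]
wrist_force: [-0.2, 0.6, -1.6]
opening: 0.0579
grip_force: 55.0
```

```bash
python3 - <<'E'
from h import *
go((.5368,.2259,.19),(180,0,-5.2))
E
```

```text
xyz [ 0.2175 -0.5133  0.4074] w [-0.0066  0.0139 -0.0013] rows 3.3140672719529123 0.06478615352772489
```

move_arm:
  moves:
    - {"x": 0.05,"y": -0.17,"z": 0,"wx": -0.006,"wy": 0.01,"wz": 0,"claw": 1}
    - {"x": 0.12,"y": -0.34,"z": 0.02,"wx": -0.006,"wy": 0.01,"wz": 0,"claw": 1}
    - {"x": 0.2,"y": -0.5,"z": 0.08,"wx": -0.006,"wy": 0.01,"wz": 0,"claw": 1}
    - {"x": 0.217,"y": -0.513,"z": 0.2,"wx": -0.006,"wy": 0.01,"wz": 0,"claw": 1}
    - {"x": 0.217,"y": -0.513,"z": 0.32,"wx": -0.006,"wy": 0.01,"wz": 0,"claw": 1}
    - {"x": 0.217,"y": -0.513,"z": 0.4,"wx": -0.006,"wy": 0.01,"wz": 0,"claw": 1}
    - {"x": 0.217,"y": -0.513,"z": 0.407,"wx": -0.006,"wy": 0.01,"wz": 0,"claw": 1}
    - {"x": 0.217,"y": -0.513,"z": 0.407,"wx": -0.006,"wy": 0.01,"wz": 0,"claw": 1}

```text
clock: 29.95
tool_pos: [0.5383, 0.2257, 0.1927]
ee_rot: [-179.9, -0.0, -5.3]
wrist_force: [0.6, -0.1, -1.1]
opening: 0.0576
grip_force: 55.1
```

```bash
cat > capm.py <<'E'
from rig import env
from arc import *
p=env.camera_params('wrist'); im=env.capture('wrist'); s=env.state(); T=rot(s['ee_rot']); t=s['tool_pos']
g=cv2.cvtColor(im,cv2.COLOR_RGB2GRAY); print(t,s['ee_rot'].round(2),s['wrist_force'].round(1))
m=(g>60).astype(np.uint8); m[:255]=0;m[305:]=0;m[:,:290]=0;m[:,340:]=0
n,l,st,ce=cv2.connectedComponentsWithStats(m); 
for i in range(1,n):
    if st[i,4]>100:
        print('dot',ce[i].round(1),st[i].tolist())
        for hz in(-.005,-.002,.001): print(hz,(T.T@(onplane(p,*ce[i],t[2]+hz)-t)).round(4))
E
python3 capm.py; python3 fl.py
```

```text
[0.53862548 0.22600299 0.19355789] [-1.7987e+02 -1.0000e-01 -5.3100e+00] [ 0.2 -0.1 -1.5]
dot [315.2 275.3] [299, 261, 33, 29, 735]
-0.005 [0.0004 0.0001 0.005 ]
-0.002 [0.0023 0.0001 0.002 ]
0.001 [ 0.0042  0.0001 -0.001 ]
flange [0.5373 0.2256] tool [-0.0013  0.0007] rms 0.00166 17
cup [0.5381 0.2267] tool [-0.0006 -0.0005] rms 0.00102 16
```

move_arm:
  moves:
    - {"x": -0.006,"y": 0,"z": 0.04,"wx": 0,"wy": 0,"wz": 0,"claw": 1}
    - {"x": -0.006,"y": 0,"z": 0.08,"wx": 0,"wy": 0,"wz": 0,"claw": 1}
    - {"x": -0.006,"y": 0,"z": 0.11,"wx": 0,"wy": 0,"wz": 0,"claw": 1}
    - {"x": -0.006,"y": 0,"z": 0.125,"wx": 0,"wy": 0,"wz": 0,"claw": 1}
    - {"x": -0.006,"y": 0,"z": 0.13,"wx": 0,"wy": 0,"wz": 0,"claw": 1}
    - {"x": -0.006,"y": 0,"z": 0.13,"wx": 0,"wy": 0,"wz": 0,"claw": 1}

```text
clock: 30.8
tool_pos: [0.5361, 0.2267, 0.1531]
ee_rot: [-179.9, 0.0, -5.3]
wrist_force: [0.6, -0.1, -1.4]
opening: 0.0578
grip_force: 55.1
```

move_arm:
  moves:
    - {"x": 0.001,"y": 0.001,"z": 0.007,"wx": 0,"wy": 0,"wz": 0,"claw": 1}
    - {"x": 0.001,"y": 0.001,"z": 0.014,"wx": 0,"wy": 0,"wz": 0,"claw": 1}
    - {"x": 0.001,"y": 0.001,"z": 0.019,"wx": 0,"wy": 0,"wz": 0,"claw": 1}
    - {"x": 0.001,"y": 0.001,"z": 0.023,"wx": 0,"wy": 0,"wz": 0,"claw": 1}
    - {"x": 0.001,"y": 0.001,"z": 0.023,"wx": 0,"wy": 0,"wz": 0,"claw": 1}

```text
clock: 31.42
tool_pos: [0.5361, 0.2263, 0.1459]
ee_rot: [-179.9, 0.0, -5.3]
wrist_force: [-0.5, -0.0, -1.4]
opening: 0.0581
grip_force: 55.1
```

move_arm:
  moves:
    - {"x": 0.001,"y": 0,"z": 0.004,"wx": 0,"wy": 0,"wz": 0,"claw": 1}
    - {"x": 0.001,"y": 0,"z": 0.007,"wx": 0,"wy": 0,"wz": 0,"claw": 1}
    - {"x": 0.001,"y": 0,"z": 0.009,"wx": 0,"wy": 0,"wz": 0,"claw": 1}
    - {"x": 0.001,"y": 0,"z": 0.009,"wx": 0,"wy": 0,"wz": 0,"claw": 1}

```text
clock: 31.92
tool_pos: [0.5364, 0.2263, 0.1432]
ee_rot: [-179.9, 0.0, -5.3]
wrist_force: [0.1, 0.2, -1.1]
opening: 0.0579
grip_force: 55.1
```

move_arm:
  moves:
    - {"x": 0,"y": 0,"z": 0.003,"wx": 0,"wy": 0,"wz": 0,"claw": 1}
    - {"x": 0,"y": 0,"z": 0.005,"wx": 0,"wy": 0,"wz": 0,"claw": 1}
    - {"x": 0,"y": 0,"z": 0.005,"wx": 0,"wy": 0,"wz": 0,"claw": 1}

```text
clock: 32.3
tool_pos: [0.5366, 0.2263, 0.1426]
ee_rot: [-179.9, 0.0, -5.3]
wrist_force: [-2.9, -0.3, 3.3]
opening: 0.0578
grip_force: 55.6
```

Contact is at TCP 0.1426 m, against 0.143 m predicted for a seated cap. Easing off and releasing.

move_arm:
  moves:
    - {"x": 0,"y": 0,"z": -0.002,"wx": 0,"wy": 0,"wz": 0,"claw": 1}
    - {"x": 0,"y": 0,"z": -0.002,"wx": 0,"wy": 0,"wz": 0,"claw": 0.5}
    - {"x": 0,"y": 0,"z": -0.002,"wx": 0,"wy": 0,"wz": 0,"claw": 0.2}
    - {"x": 0,"y": 0,"z": -0.002,"wx": 0,"wy": 0,"wz": 0,"claw": 0.1}
    - {"x": 0,"y": 0,"z": -0.002,"wx": 0,"wy": 0,"wz": 0,"claw": 0}
    - {"x": 0,"y": 0,"z": -0.002,"wx": 0,"wy": 0,"wz": 0,"claw": 0}
    - {"x": 0,"y": 0,"z": -0.002,"wx": 0,"wy": 0,"wz": 0,"claw": 0}

```text
clock: 33.17
tool_pos: [0.5365, 0.2263, 0.1424]
ee_rot: [-179.9, 0.0, -5.3]
wrist_force: [-0.7, -0.3, -0.5]
opening: 0.0854
grip_force: 0.0
```

```bash
python3 capm.py; python3 fl.py
```

```text
[0.53646936 0.22631291 0.14242498] [-1.7992e+02  2.0000e-02 -5.2600e+00] [-0.8 -0.5  0.5]
dot [314.9 275. ] [299, 261, 33, 29, 749]
-0.005 [ 0.0004 -0.0005  0.005 ]
-0.002 [ 0.0023 -0.0005  0.002 ]
0.001 [ 0.0042 -0.0005 -0.001 ]
flange [0.5374 0.2242] tool [0.0011 0.002 ] rms 0.0014 17
cup [0.5388 0.2263] tool [ 0.0023 -0.0002] rms 0.00018 19
```

move_arm:
  moves:
    - {"x": 0,"y": 0,"z": -0.04,"wx": 0,"wy": 0,"wz": 0,"claw": 0}
    - {"x": 0,"y": 0,"z": -0.15,"wx": 0,"wy": 0,"wz": 0,"claw": 0}
    - {"x": 0,"y": 0,"z": -0.3,"wx": 0,"wy": 0,"wz": 0,"claw": 0}
    - {"x": -0.1,"y": 0,"z": -0.5,"wx": 0,"wy": 0,"wz": 0,"claw": 0}
    - {"x": -0.2,"y": 0,"z": -0.6,"wx": 0,"wy": 0,"wz": 0,"claw": 0}
    - {"x": -0.25,"y": 0,"z": -0.6,"wx": 0,"wy": 0,"wz": 0,"claw": 0}
    - {"x": -0.25,"y": 0,"z": -0.6,"wx": 0,"wy": 0,"wz": 0,"claw": 0}

```text
clock: 34.15
tool_pos: [0.4611, 0.233, 0.3224]
ee_rot: [-179.9, -0.0, -5.2]
wrist_force: [0.3, -0.1, -0.3]
opening: 0.0853
grip_force: 0.0
```

```bash
python3 - <<'E'
from rig import env
from arc import *
p=env.camera_params('wrist'); im=env.capture('wrist'); s=env.state(); T=rot(s['ee_rot'])
g=cv2.cvtColor(im,cv2.COLOR_RGB2GRAY); c=np.array([.537,.226,.139])
c0=proj(p,c); u,v=c0.astype(int); print(s['tool_pos'],c0)
m=np.zeros_like(g); w=28; m[v-w:v+w,u-w:u+w]=(g[v-w:v+w,u-w:u+w]<55)*255
cc=max(cv2.findContours(m,0,1)[0],key=cv2.contourArea); h=cv2.convexHull(cc); e=cv2.fitEllipse(h); print('cap',e,cv2.boundingRect(cc),onplane(p,*e[0],.139).round(4))
m2=np.zeros_like(g); m2[v-12:v+12,u-12:u+12]=(g[v-12:v+12,u-12:u+12]>60); n,l,st,ce=cv2.connectedComponentsWithStats(m2); print('dot',[(ce[i].round(1),st[i,4],onplane(p,*ce[i],.141).round(4)) for i in range(1,n) if st[i,4]>20])
t=env.camera_params('top'); it=env.capture('top'); gt=cv2.cvtColor(it,cv2.COLOR_RGB2GRAY); print('top exp',proj(t,c))
E
```

```text
[0.46138194 0.23278119 0.3213176 ] [315.7535135  117.67640188]
cap ((315.69525146484375, 115.15067291259766), (56.37163162231445, 59.592552185058594), 169.00613403320312) (288, 89, 55, 56) [0.5395 0.2258 0.139 ]
dot [(array([315. , 115.7]), np.int32(253), array([0.539 , 0.2266, 0.141 ]))]
top exp [233.3499877  192.56251475]
```

Nothing moved on release, and the contact heights agree with the stated geometry: the bias matches the rack's 52 mm centres against my 48–49 mm. The gripper is clear, so I hand in.

```bash
python3 - <<'E'
from rig import env
print(env.finish_job())
E
```

```text
the job is handed in; nothing more can be done
None
```

The burner is rebuilt in the cup (body, then flame ring, then cap), each part set down gently and let go before the next, and the job is handed in at about 34 s; contact heights and camera checks indicate all three are home, but the hand-in returned no verdict.

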